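Seat a well plate in the imaging stand and close its clamp

ROBOT

A 6-joint arm with a two-finger parallel gripper is mounted at the origin on a cart in front of the work surface, level with it; the furniture and walls round the work are solid. World frame = base frame: x ahead of the robot, y to its left, z up, the work surface at z = 0. Lengths are in m, angles in degrees, forces in N, time in s.
With the tool pointing down it reaches from about 0.3 to 0.75 m from the base axis. Payload 8.5 kg.
Tool frame: the origin (TCP) lies midway between the tips of the shut fingers; the grasp point (between the pads) lies 19 mm behind it; z points along the fingers, y is the direction in which the jaws open and shut (so a half turn about z gives the same grasp; the last joint's range is limited). The gripper opens to 85 mm and grips with 20 to 120 N. Pads are 22 mm wide; open, the fingers measure 114 mm over their backs; the gripper's body (76 mm by 85 mm) begins 54 mm behind the grasp point. The pads swing forward as they close: fully open they stand 13 mm farther back than shut.
Start: joints at [53.382, 21.807, 74.336, -0, 83.858, -12.336], TCP at [0.226, 0.501, 0.195] pointing down, gripper open.
Joint ranges: [-178.18, 178.18], [-50.72, 133.34], [12.68, 142.11], [-81.47, 261.47], [9.98, 163.14], [-165.26, 165.26]. Speed limits (degrees/s): [136.94, 136.94, 180, 180, 180, 180].

INTERFACE

Orientations are given as a 3x3 rotation matrix whose columns are the frame's x, y, z axes.
In Python, from rig import status, eyes, env gives the robot as it stands. The module is installed in compiled form; this text tells all that it offers.
- The arm moves only by the tool play_rows, never from a script. Its argument "targets" is text: rows parted by semicolons, each of 5 numbers parted by spaces: the shift along the tool's x, y, z in m, then the turn about the tool's z in rad, then the closure, from 0 (fully open) to 1 (shut). A call has 1 to 5 rows; each row is the pose to reach, as a shift and turn from the pose commanded when the call began, along the tool's axes at that moment; what a row does not reach only later rows make up. A row lasts 1/10 s, in which the tool goes at most 50 mm and 8.59 degrees, less where a joint would pass 70% of its speed; a pose out of reach is approached as far as the arm can. A call with a gripper value outside its range is refused whole. The fingers move at their own pace and stop on an object; "force" is the grip in N (left out, the last holds). Time passes only in rows, so rows that repeat a pose let the fingers close. It gives the time, the measured TCP pose, the force and the opening at its end, in the units of the state.
- status.observe(): the state, without advancing time (a new reading comes with each control period).
- eyes.get_image(name): name is "scene" or "top" or "wrist"; returns a dict with "pixels" (480x640x3 uint8, red, green, blue), "range_z" (480x640 float32, m along the optical axis (not along the pixel's ray), 0 where there is no reading), "mtx" (3x3 intrinsics, pixels), "k1" (the pictures are not rectified: a ray, as slopes to the right and down, at radius r is drawn at 1 + k1 r^2 times it, then the intrinsics apply), "world_to_cam" (4x4, takes a point from world to camera coordinates); the wrist camera has in their place "T_tool_cam" (4x4, takes a point from camera to tool coordinates, whose origin is the TCP and whose axes are the flange's). Camera axes: x right, y up, looking along -z (the intrinsics and any distortion apply to the point x, -y, -z); pixel columns grow to the right and rows downward; lengths in m; the calibration is good to about 2 mm. A picture is of the moment at which its call begins: read the wrist's pose just before it.
- env.close_job(): hands the job in, once; it reports no verdict.
The state is a dict: "time_s": time; "q": joint angles; "qvel": joint speeds; "joint_efforts": joint torques, N m; "position": TCP position; "tool_rot": TCP orientation; "ft_force": force on the tool from outside, world axes, zero at the start; "wrist_torque": the same for the moment, N m; "grip_width": finger opening in m.
Only numpy, scipy, OpenCV 4.12 (cv2) and the standard library are available. Lean on these libraries where they do the work, as an engineer would, in place of code of your own. Each camera call takes 0.05 s, during which the arm holds its last target.

TASK

The white well plate may be riding high in the nest of the imaging stand. Reaching in at a slant under the camera head, press it gently down with closed fingers until you feel that it sits fully home, and only then swing the hinged clamp arm over it until it is fully closed; let go, leave the plate home and the clamp shut, and do not disturb the small beaker, the bottle and the roll of tape that stand around it.

Things in the scene. Friction and masses are not known exactly. Their poses are not given: they have to be found in the camera images.
- stand: Imaging stand, fixed, at a new place and yaw each time. White base plate 290 x 200 mm, top 18 mm above the worktop. Origin on the worktop under the nest's centre; x points away from the robot to the column, y left, z up. The column (50 mm wide, 352 mm high) stands at x = +128 to +162 mm.
- nest_home (a point): Centre of the plate's underside when the plate is home, 24 mm over the worktop. Aluminium corner guides reach 42 mm over the worktop, 2 mm play all round. A stiff lift-out platform in the nest may hold the plate up to 10 mm high; it slides down under some 6 to 12 N on the plate, stays where it is pushed, and stops hard with the plate home. Axes as the stand's.
- head_edge (a point): Middle of the lower front edge of the white camera head, at x = -35, z = 275 mm of the stand. The head is 64 mm wide, 60 mm high, and runs back to the column; its black lens reaches down to z = 262 mm over the nest's centre. An upright hand over the plate would hit the head; one tilted about 35 degrees, leaning back to the robot (-x) or obliquely to a side, passes in front.
- plate: White plastic well plate with 24 blue wells in a flat closed top, 128 mm (x) x 86 mm (y) x 30 mm, about 0.2 kg, loose, lying in the nest with its axes along those of the stand. Origin at the centre of its underside.
- plate_top (a point): Centre of the plate's top face, 30 mm above its underside: a place to press; 54 mm over the worktop when the plate is home.
- clamp (a joint): Angle of the clamp arm, rad: 0 closed (level over the front part of the plate, reaching to the stand's -y side), 1.57 upright, up to 2.1 leaning out to the left (+y). Starts at 1.7 to 2.0. Stiff hinge (0.16 N m, some 2 N at the tip); the arm stays where it is left. Closed, it passes 2 mm over a plate that is home; it fouls one that stands higher.
- clamp_hinge (a point): Point on the clamp's hinge axis in the middle of the arm's width, fixed on the stand at x = -40, y = +70, z = 62 mm of the stand. The axis runs along the stand's x.
- clamp_grip (a point): Middle of the clamp arm's orange tip, on the face that looks up when closed and left (+y, away from the plate) when upright; 128 mm from the hinge axis along the arm, 7 mm off its middle plane. The arm is a steel bar 26 mm wide, 12 mm thick, 146 mm long from the hinge; the orange tip is the last 36 mm, 30 mm wide, 14 mm thick.
- beaker: Small clear beaker, 53 mm across, 66 mm high, on the worktop to the right of the stand; leave it alone. Origin at the centre of its underside.
- bottle: White bottle with blue cap, 44 mm across, 100 mm high, on the worktop to the right of the stand; leave it alone. Origin at the centre of its underside.
- tape: Roll of beige tape lying flat, 88 mm across, 24 mm high, on the worktop to the left; leave it alone. Origin at the centre of its underside.
There are look-alikes about, which are no part of the job. What is meant by the plate is not turquoise, and is the larger of those in its own colour.

How it is judged:
By the outcome, as a careful person would: the job done as asked, in the order asked, and still so for the second after the job is handed in, with the robot touching nothing.
It also fails if it takes over 53 s, if anything falls off the work surface, if the arm or the gripper's body presses on something with over 40 N, if the wrist force passes 120 N, or if a joint passes its speed limit or range.

## Working session

There is one attempt and no reset: what is moved stays moved. The work goes in short steps, Python scripts to look and compute and a tool call to move; the robot and the scene stay as the last step left them, time stands still between calls to the robot, and variables do not carry over. Pictures are saved under pics/ and viewed, and the job is handed in when it is done.

Besides the shell and the picture viewer there is one more tool, called after ">>>" as name(argument=value, ...) on one line, values as JSON. play_rows: Moves the arm, as the interface text tells. Its arguments: {"type":"object","properties":{"targets":{"type":"string"},"force":{"type":"number"}},"required":["targets"]}

```bash
mkdir -p pics; ls; cat > h.py <<'E'
import numpy as np,cv2
from rig import status,eyes,env
def grab(n,tag):
    s=status.observe(); d=eyes.get_image(n)
    cv2.imwrite(f'pics/{tag}.png',cv2.cvtColor(d['pixels'],cv2.COLOR_RGB2BGR))
    d['s']=s
    np.save(f'pics/{tag}.npy',d,allow_pickle=True)
    return d
def load(tag): return np.load(f'pics/{tag}.npy',allow_pickle=True).item()
def camT(d):
    if 'world_to_cam' in d: return np.linalg.inv(np.array(d['world_to_cam']))
    T=np.eye(4);T[:3,:3]=np.array(d['s']['tool_rot']).reshape(3,3);T[:3,3]=d['s']['position']
    return T@np.array(d['T_tool_cam'])
def rays(d,uv):
    uv=np.array(uv,float).reshape(-1,1,2);K=np.array(d['mtx'])
    n=cv2.undistortPoints(uv,K,np.array([d['k1'],0,0,0,0.])).reshape(-1,2)
    T=camT(d)
    dirs=np.c_[n[:,0],-n[:,1],-np.ones(len(n))]
    return T[:3,3],dirs@T[:3,:3].T
def onplane(d,uv,z):
    o,r=rays(d,uv);t=(z-o[2])/r[:,2];return o+r*t[:,None]
def depthpts(d,uv):
    o,r=rays(d,uv);uv=np.array(uv).reshape(-1,2).astype(int)
    t=d['range_z'][uv[:,1],uv[:,0]];return o+r*t[:,None]
def proj(d,P):
    P=np.array(P,float).reshape(-1,3);T=np.linalg.inv(camT(d))
    c=P@T[:3,:3].T+T[:3,3];n=np.c_[c[:,0],-c[:,1]]/-c[:,2:]
    n=n*(1+d['k1']*(n**2).sum(1))[:,None];K=np.array(d['mtx'])
    return n@K[:2,:2].T+K[:2,2]
E
python3 - <<'E'
from h import *
for n in('scene','top','wrist'):
    d=grab(n,n+'0'); print(n,camT(d)[:3,3].round(3),d['mtx'][0][0],d['k1'])
s=status.observe();print(s)
E
```

```text
pics
scene [-0.062 -0.648  0.8  ] 461.3434776474633 -0.07012345162435059
top [ 0.232 -0.037  1.685] 616.4699020156249 -0.1313051174077959
wrist [0.155 0.534 0.373] 355.3434587033199 -0.05159917149086377
{'time_s': 0.15, 'q': array([ 5.33820691e+01,  2.18319398e+01,  7.43699696e+01,  1.85653772e-03,
        8.38586095e+01, -1.23363896e+01]), 'qvel': array([ 0.09301698, -0.04004904, -0.13681059, -0.00233392,  0.04195336,
       -0.0022557 ]), 'joint_efforts': array([ 2.35719461e-03, -4.48622882e+01, -2.31343746e+01, -2.52663576e-04,
        3.82441183e-03,  2.17005669e-05]), 'position': array([0.22601982, 0.50114323, 0.19418366]), 'tool_rot': array([[-9.11534288e-01,  4.11223554e-01, -6.55887798e-04],
       [ 4.11223997e-01,  9.11533948e-01, -8.28564720e-04],
       [ 2.57138665e-04, -1.02498195e-03, -9.99999442e-01]]), 'ft_force': array([ 0.44027623, -0.15493634, -0.02969643]), 'wrist_torque': array([-0.00765365,  0.03943559, -0.04232817]), 'grip_width': 0.08494099655227641}
```

View pics/scene0.png

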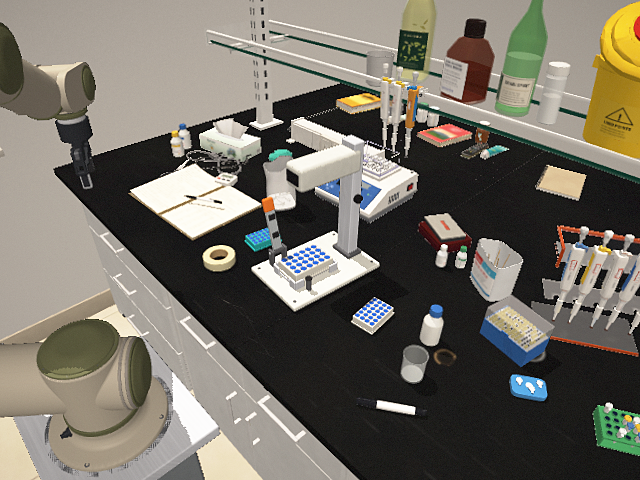

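View pics/top0.png

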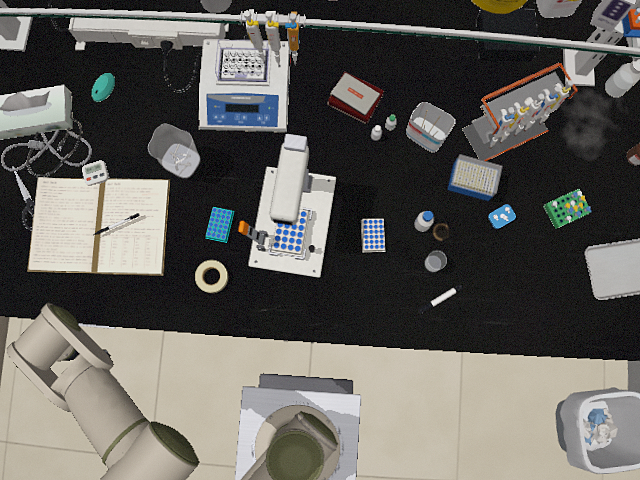

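View pics/wrist0.png

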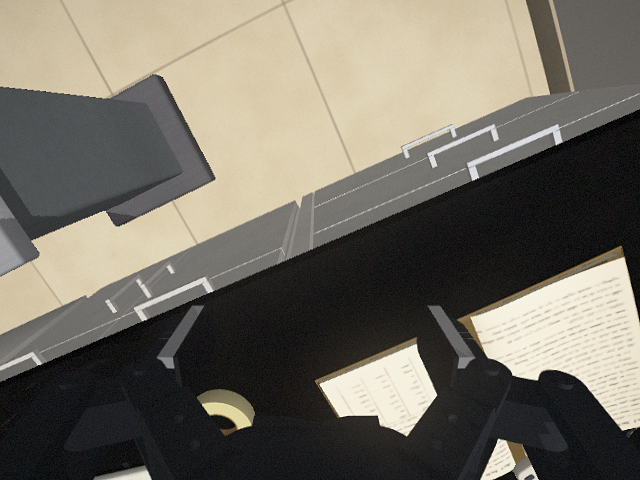

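The scene shows the stand at about (315,265), with the white plate of blue wells in its nest at (305,258). The orange clamp tip stands upright at (268,205). Look-alikes are the turquoise plate at (258,238) and a loose, smaller white plate at (373,314). In the top view the stand is at (292,220), its plate at (290,232), the loose white plate at (373,235) and the turquoise one at (220,224).

Next, a close crop and a measurement.

```bash
python3 - <<'E'
from h import *
a=cv2.imread('pics/top0.png')[120:310,190:460];b=cv2.imread('pics/scene0.png')[120:400,200:460]
cv2.imwrite('pics/ctop.png',cv2.resize(a,None,fx=2.9,fy=2.9,interpolation=cv2.INTER_CUBIC))
cv2.imwrite('pics/cscene.png',cv2.resize(b,None,fx=2.1,fy=2.1,interpolation=cv2.INTER_CUBIC))
# base-plate points from depth
for t in('top0','scene0'):
    d=load(t);v,u=np.mgrid[0:480,0:640];uv=np.c_[u.ravel(),v.ravel()];P=depthpts(d,uv)
    ok=(d['range_z'].ravel()>0)
    hs=cv2.cvtColor(d['pixels'],cv2.COLOR_RGB2HSV).reshape(-1,3)
    m=ok&(hs[:,1]<60)&(hs[:,2]>150)&(abs(P[:,2]-.018)<.006)&(P[:,0]>.2)&(P[:,0]<.75)&(abs(P[:,1])<.3)
    mm=(m.reshape(480,640)*255).astype(np.uint8)
    mm=cv2.morphologyEx(mm,cv2.MORPH_CLOSE,np.ones((3,3)))
    n,l,st,c=cv2.connectedComponentsWithStats(mm)
    for i in range(1,n):
        if st[i,4]>60: 
            q=P[(l.ravel()==i)&m];print(t,i,st[i],q.mean(0).round(4),q.min(0).round(3),q.max(0).round(3))
E
```

```text
top0 1 [ 249  170   87  107 3997] [0.5891 0.0457 0.018 ] [ 0.457 -0.053  0.012] [0.75  0.167 0.024]
top0 2 [363 219  22  32 330] [ 0.5847 -0.1703  0.0201] [ 0.538 -0.2    0.013] [ 0.629 -0.138  0.024]
top0 5 [198 261  29  31 387] [0.4342 0.2617 0.0207] [0.395 0.225 0.014] [0.479 0.3   0.024]
scene0 1 [ 251  232  128   78 3060] [0.5878 0.0324 0.0185] [ 0.455 -0.055  0.012] [0.75  0.17  0.024]
scene0 3 [204 247  30  17  99] [0.4302 0.2572 0.0231] [0.396 0.229 0.021] [0.478 0.3   0.024]
scene0 8 [353 297  41  34 483] [ 0.5771 -0.1753  0.0205] [ 0.537 -0.201  0.012] [ 0.631 -0.136  0.024]
```

View pics/ctop.png

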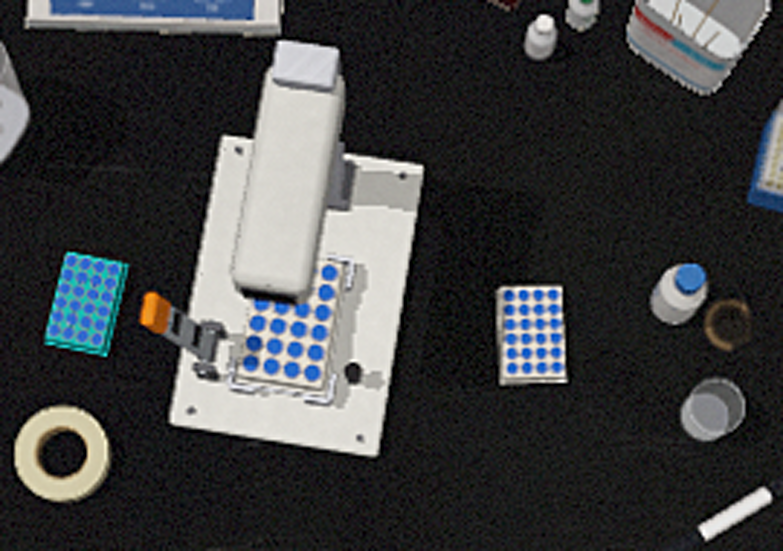

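View pics/cscene.png

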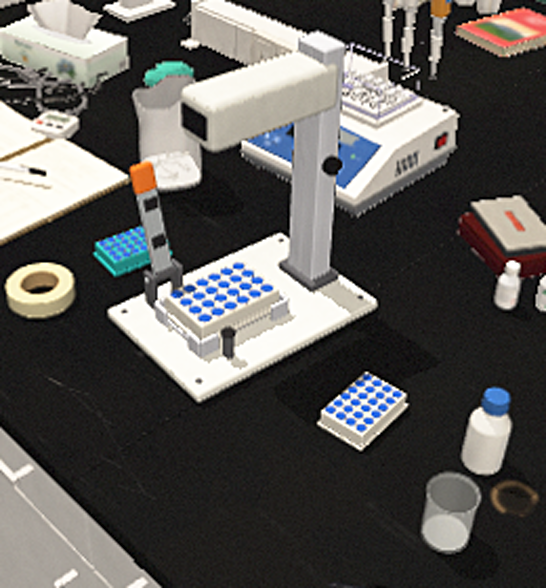

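```bash
cat > meas.py <<'E'
from h import *
d=load('top0')
c=np.array([(222,137),(423,163),(378,456),(170,424)])/2.9+[190,120]
W=onplane(d,c,.018);print(W.round(4))
print([np.linalg.norm(W[i]-W[i-1]).round(4) for i in range(4)])
for a,b in((3,0),(2,1)): e=W[b]-W[a];print('yaw',np.degrees(np.arctan2(e[1],e[0])))
for a,b in((1,0),(2,3)): e=W[b]-W[a];print('yaw',np.degrees(np.arctan2(-e[0],e[1])))
ds=load('scene0')
for t in('top0','scene0'):
    d=load(t);hs=cv2.cvtColor(d['pixels'],cv2.COLOR_RGB2HSV)
    v,u=np.mgrid[0:480,0:640];P=depthpts(d,np.c_[u.ravel(),v.ravel()]).reshape(480,640,3)
    m=(hs[...,0]>102)&(hs[...,0]<125)&(hs[...,1]>130)&(P[...,0]>.48)&(P[...,0]<.68)&(abs(P[...,1]-.03)<.1)&(P[...,2]>.03)&(P[...,2]<.08)
    q=P[m];print(t,m.sum(),q.mean(0).round(4),np.median(q[:,2]).round(4),q.min(0).round(3),q.max(0).round(3))
    m=(abs(P[...,2]-.06)<.012)&(P[...,0]>.48)&(P[...,0]<.70)&(abs(P[...,1]-.03)<.1)
    q=P[m];print(' all',m.sum(),np.percentile(q[:,2],[10,30,50,70,90]).round(4))
E
python3 meas.py
```

```text
[[ 0.757   0.1426  0.018 ]
 [ 0.7444 -0.0548  0.018 ]
 [ 0.4553 -0.0311  0.018 ]
 [ 0.4716  0.1667  0.018 ]]
[np.float64(0.2864), np.float64(0.1978), np.float64(0.29), np.float64(0.1985)]
yaw -4.827806542549787
yaw -4.698748502769266
yaw -3.657154940090457
yaw -4.717006925714814
top0 336 [0.5591 0.0583 0.0566] 0.0565 [ 0.518 -0.     0.045] [0.626 0.099 0.067]
 all 1022 [0.0517 0.0543 0.0563 0.0587 0.062 ]
scene0 301 [0.5724 0.0594 0.0572] 0.0572 [0.515 0.021 0.052] [0.629 0.103 0.062]
 all 1119 [0.0533 0.0558 0.0569 0.0578 0.0595]
```

```bash
cat > meas2.py <<'E'
from h import *
d=load('scene0');hs=cv2.cvtColor(d['pixels'],cv2.COLOR_RGB2HSV)
im=d['pixels'].astype(int)
m=((im[...,2]-im[...,0]>60)).astype(np.uint8);m[:230]=0;m[285:]=0;m[:,:272]=0;m[:,345:]=0
# large upscale crop for seeing
big=cv2.resize(cv2.imread('pics/scene0.png')[225:305,245:350],None,fx=7,fy=7,interpolation=cv2.INTER_CUBIC);cv2.imwrite('pics/cs2.png',big)
n,l,st,c=cv2.connectedComponentsWithStats(m,connectivity=4)
print(n,[ (c[i].round(1).tolist(),int(st[i,4])) for i in range(1,n)])
E
python3 meas2.py
```

```text
23 [([281.0, 240.0], 3), ([313.0, 246.2], 13), ([307.3, 248.9], 15), ([317.5, 249.9], 16), ([301.6, 251.6], 14), ([311.9, 252.1], 14), ([322.0, 253.0], 15), ([297.9, 255.9], 31), ([306.0, 255.0], 15), ([316.3, 255.9], 15), ([326.5, 256.7], 18), ([292.3, 258.9], 32), ([310.4, 258.6], 19), ([283.6, 259.7], 17), ([320.8, 259.3], 16), ([304.5, 261.3], 18), ([315.0, 262.0], 15), ([288.2, 263.3], 17), ([301.0, 266.1], 32), ([309.2, 265.0], 16), ([292.5, 267.1], 16), ([297.0, 270.9], 18)]
```

View pics/cs2.png

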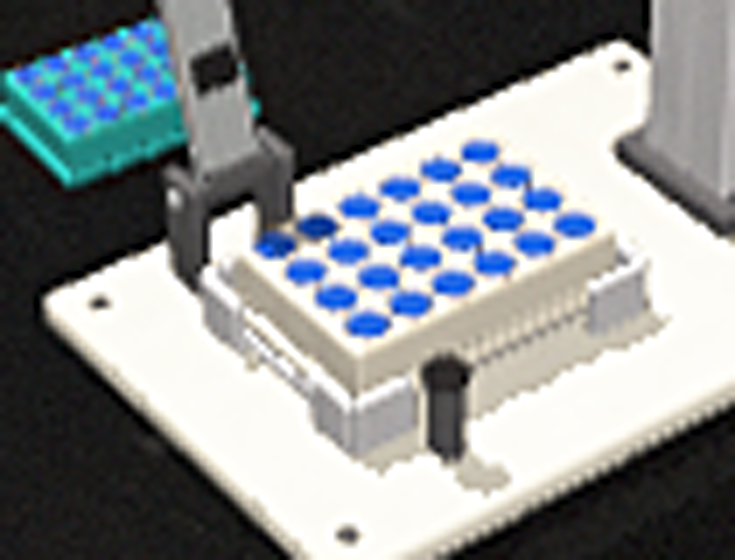

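```bash
cat > meas3.py <<'E'
from h import *
d=load('scene0')
c=np.array([(275,245),(368,323),(575,224),(482,150)])/7+[245,225]
for z in(.054,.058,.062):
    W=onplane(d,c,z);print(z,W.mean(0).round(4),[np.linalg.norm(W[i]-W[i-1]).round(4) for i in range(4)])
    for a,b in((0,3),(1,2)): e=W[b]-W[a];print('yaw',np.degrees(np.arctan2(e[1],e[0])).round(2))
# well triangulation with top: front row 4 wells bottom row in ctop
t=load('top0')
ct=np.array([(251,366),(315,373),(330,272)])/2.9+[190,120]
cs=c[[0,1,2]]
for a,b in zip(ct,cs):
    o1,r1=rays(t,a);o2,r2=rays(d,b);r1=r1[0];r2=r2[0]
    A=np.c_[r1,-r2];s=np.linalg.lstsq(A,o2-o1,rcond=None)[0];p=o1+r1*s[0];q=o2+r2*s[1];print(p.round(4),q.round(4))
E
python3 meas3.py
```

```text
0.054 [0.5769 0.0623 0.054 ] [np.float64(0.0979), np.float64(0.0579), np.float64(0.0964), np.float64(0.0583)]
yaw -5.0
yaw -5.24
0.058 [0.5735 0.0585 0.058 ] [np.float64(0.0974), np.float64(0.0576), np.float64(0.0959), np.float64(0.058)]
yaw -5.0
yaw -5.24
0.062 [0.5701 0.0547 0.062 ] [np.float64(0.0969), np.float64(0.0573), np.float64(0.0954), np.float64(0.0577)]
yaw -5.0
yaw -5.24
[0.5252 0.0918 0.0586] [0.527  0.0906 0.0589]
[0.5226 0.0322 0.0596] [0.5219 0.0327 0.0595]
[0.6198 0.0256 0.0573] [0.6193 0.026  0.0572]
```

Chosen plate: the white one in the stand's nest at scene (305,258), with its top near z = 0.059, about 5 mm high. I rejected the turquoise plate for its colour and the loose white one for being smaller. I'll raise the hand clear first, with the fingers closed.

>>> play_rows(targets="-0.03 -0.02 -0.04 -0.1 1; -0.06 -0.04 -0.08 -0.2 1; -0.08 -0.06 -0.12 -0.3 1; -0.1 -0.08 -0.16 -0.42 1; -0.12 -0.1 -0.2 -0.42 1", force=30)

```text
time_s: 0.65
position: [0.2935, 0.362, 0.3924]
tool_rot: [[-1.0, 0.0, -0.0], [0.0, 1.0, -0.0], [0.0, -0.0, -1.0]]
ft_force: [1.6, 0.7, 0.7]
grip_width: 0.0126
```

>>> play_rows(targets="-0.02 -0.035 -0.03 0 1; -0.04 -0.07 -0.06 0 1; -0.06 -0.105 -0.09 0 1; -0.08 -0.14 -0.12 0 1; -0.1 -0.175 -0.15 0 1")

```text
time_s: 1.15
position: [0.3924, 0.1872, 0.5414]
tool_rot: [[-1.0, 0.004, 0.0], [0.004, 1.0, 0.0], [-0.0, 0.0, -1.0]]
ft_force: [0.5, 0.6, 0.7]
grip_width: -0.0002
```

>>> play_rows(targets="-0.02 -0.03 -0.03 0 1; -0.04 -0.06 -0.06 0 1; -0.04 -0.06 -0.11 0 1; -0.04 -0.06 -0.16 0 1; -0.04 -0.06 -0.21 0 1")

```text
time_s: 1.65
position: [0.3906, 0.1169, 0.6217]
tool_rot: [[-1.0, 0.003, 0.018], [0.003, 1.0, 0.004], [-0.018, 0.004, -1.0]]
ft_force: [0.2, 0.5, 0.0]
grip_width: 0.0001
```

```bash
python3 -c "
from h import *
s=status.observe();print(s['q'].round(1),s['position'].round(3),s['time_s']);print(s['tool_rot'].round(3))"
```

```text
[ -0.3  14.4  12.7   0.5 151.9 -89.6] [0.391 0.117 0.622] 1.65
[[-1.     0.003  0.018]
 [ 0.003  1.     0.004]
 [-0.018  0.004 -1.   ]]
```

>>> play_rows(targets="-0.05 0 0 0 1; -0.1 0 0 0 1; -0.15 0 0 0 1; -0.2 0 0 0 1; -0.25 0 0 0 1")

```text
time_s: 2.15
position: [0.5269, 0.1056, 0.5444]
tool_rot: [[-0.999, 0.003, 0.035], [0.003, 1.0, 0.008], [-0.035, 0.008, -0.999]]
ft_force: [0.1, 0.1, -0.6]
grip_width: 0.0001
```

```bash
python3 -c "
from h import *
s=status.observe();print(s['q'].round(1),s['position'].round(3),s['time_s']);print(s['tool_rot'].round(3))"
```

```text
[ -1.6  24.2  12.7   0.8 141.1 -90.8] [0.527 0.106 0.544] 2.15
[[-0.999  0.003  0.035]
 [ 0.003  1.     0.008]
 [-0.035  0.008 -0.999]]
```

>>> play_rows(targets="-0.4 0 -0.5 0 1; -0.4 0 -0.5 0 1; -0.4 0 -0.5 0 1; -0.4 0 -0.5 0 1; -0.4 0 -0.5 0 1")

```text
time_s: 2.65
position: [0.5349, 0.0828, 0.5464]
tool_rot: [[-0.998, 0.004, 0.056], [0.004, 1.0, 0.011], [-0.056, 0.011, -0.998]]
ft_force: [-0.1, 0.0, 0.7]
grip_width: -0.0002
```

```bash
python3 -c "
from h import *
s=status.observe();print(s['q'].round(1),s['position'].round(3),s['time_s']);print(s['tool_rot'].round(3))"
```

```text
[ -4.2  24.   12.7   1.4 140.1 -92.9] [0.535 0.083 0.546] 2.65
[[-0.998  0.004  0.056]
 [ 0.004  1.     0.011]
 [-0.056  0.011 -0.998]]
```

>>> play_rows(targets="-0.5 0.2 -0.3 0 1; -0.5 0.2 -0.3 0 1; -0.5 0.2 -0.3 0 1; -0.5 0.2 -0.3 0 1; -0.5 0.2 -0.3 0 1")

```text
time_s: 3.15
position: [0.586, 0.1284, 0.5046]
tool_rot: [[-0.997, 0.003, 0.076], [0.004, 1.0, 0.016], [-0.075, 0.016, -0.997]]
ft_force: [0.4, -0.3, -0.2]
grip_width: -0.0001
```

```bash
cat > st.py <<'E'
from h import *
s=status.observe();R=s['tool_rot'];print(s['q'].round(1),s['position'].round(4),s['time_s'].__round__(2),'F',s['ft_force'].round(1));print(R.round(3).tolist(),'tilt',np.degrees(np.arccos(-R[2,2])).round(2))
E
python3 st.py
```

```text
[  0.6  28.5  12.7   1.2 134.4 -88.3] [0.586  0.1284 0.5046] 3.15 F [ 0.4 -0.3 -0.2]
[[-0.997, 0.003, 0.076], [0.004, 1.0, 0.016], [-0.075, 0.016, -0.997]] tilt 4.43
```

>>> play_rows(targets="-0.5 0.2 -0.5 0 1")

```text
time_s: 3.25
position: [0.5899, 0.1347, 0.5055]
tool_rot: [[-0.995, 0.003, 0.095], [0.005, 1.0, 0.021], [-0.095, 0.022, -0.995]]
ft_force: [0.1, -0.2, -0.0]
grip_width: -0.0
```

```bash
python3 st.py
```

```text
[  1.1  28.4  12.8   1.5 133.3 -87.6] [0.5899 0.1347 0.5055] 3.25 F [ 0.1 -0.2 -0. ]
[[-0.995, 0.003, 0.095], [0.005, 1.0, 0.021], [-0.095, 0.022, -0.995]] tilt 5.58
```

>>> play_rows(targets="-0.5 0 -0.3 0 1")

```text
time_s: 3.35
position: [0.6013, 0.1289, 0.5055]
tool_rot: [[-0.992, -0.0, 0.123], [0.003, 1.0, 0.026], [-0.123, 0.027, -0.992]]
ft_force: [0.0, 0.2, 0.6]
grip_width: -0.0
```

>>> play_rows(targets="-0.5 0 -0.3 0 1")

```text
time_s: 3.45
position: [0.6143, 0.1209, 0.5021]
tool_rot: [[-0.99, 0.001, 0.144], [0.006, 1.0, 0.03], [-0.144, 0.031, -0.989]]
ft_force: [-0.3, 0.1, 0.2]
grip_width: 0.0006
```

>>> play_rows(targets="-0.5 0 -0.3 0 1")

```text
time_s: 3.55
position: [0.6256, 0.1141, 0.5]
tool_rot: [[-0.986, 0.002, 0.165], [0.007, 0.999, 0.034], [-0.165, 0.035, -0.986]]
ft_force: [-0.2, -0.3, -0.2]
grip_width: -0.0003
```

>>> play_rows(targets="-0.5 0 -0.3 0 1")

```text
time_s: 3.65
position: [0.6357, 0.1081, 0.4992]
tool_rot: [[-0.982, 0.001, 0.188], [0.009, 0.999, 0.038], [-0.188, 0.039, -0.981]]
ft_force: [0.7, 0.3, -0.6]
grip_width: 0.0002
```

```bash
python3 st.py
```

```text
[ -2.   29.5  12.7   3.2 127.  -89.6] [0.6357 0.1081 0.4992] 3.65 F [ 0.7  0.3 -0.6]
[[-0.982, 0.001, 0.188], [0.009, 0.999, 0.038], [-0.188, 0.039, -0.981]] tilt 11.04
```

Tilt is building at about 1.4° per call. I'll continue with some left shift so y doesn't drift.

>>> play_rows(targets="-0.5 0.1 -0.2 0 1")

```text
time_s: 3.75
position: [0.6492, 0.1109, 0.4951]
tool_rot: [[-0.977, 0.001, 0.212], [0.011, 0.999, 0.042], [-0.212, 0.043, -0.976]]
ft_force: [-0.7, 0.4, -0.2]
grip_width: -0.0002
```

>>> play_rows(targets="-0.5 0.1 -0.2 0 1")

```text
time_s: 3.85
position: [0.6621, 0.1148, 0.4902]
tool_rot: [[-0.972, -0.0, 0.234], [0.011, 0.999, 0.046], [-0.234, 0.047, -0.971]]
ft_force: [0.1, 0.6, 0.3]
grip_width: 0.0
```

>>> play_rows(targets="-0.5 0.1 -0.2 0 1")

```text
time_s: 3.95
position: [0.6739, 0.1179, 0.4872]
tool_rot: [[-0.966, -0.002, 0.258], [0.012, 0.999, 0.05], [-0.257, 0.052, -0.965]]
ft_force: [-0.3, -0.8, 0.3]
grip_width: 0.0005
```

>>> play_rows(targets="-0.5 0.1 -0.2 0 1")

```text
time_s: 4.05
position: [0.6846, 0.1207, 0.4855]
tool_rot: [[-0.96, -0.003, 0.281], [0.013, 0.998, 0.055], [-0.281, 0.056, -0.958]]
ft_force: [-0.4, 0.6, 0.2]
grip_width: 0.0001
```

>>> play_rows(targets="-0.5 0.1 -0.2 0 1")

```text
time_s: 4.15
position: [0.6944, 0.1231, 0.485]
tool_rot: [[-0.952, -0.004, 0.306], [0.014, 0.998, 0.059], [-0.305, 0.061, -0.95]]
ft_force: [0.5, 0.4, 0.4]
grip_width: -0.0001
```

>>> play_rows(targets="-0.5 0.1 -0.2 0 1")

```text
time_s: 4.25
position: [0.7033, 0.1255, 0.4857]
tool_rot: [[-0.944, -0.006, 0.33], [0.016, 0.998, 0.063], [-0.33, 0.065, -0.942]]
ft_force: [0.3, 0.4, -0.2]
grip_width: -0.0
```

```bash
python3 st.py
```

```text
[ -1.   32.   12.7   4.4 116.  -88.1] [0.7033 0.1255 0.4857] 4.25 F [ 0.3  0.4 -0.2]
[[-0.944, -0.006, 0.33], [0.016, 0.998, 0.063], [-0.33, 0.065, -0.942]] tilt 19.65
```

>>> play_rows(targets="-0.5 0.05 -0.2 0 1")

```text
time_s: 4.35
position: [0.7117, 0.1238, 0.4878]
tool_rot: [[-0.935, -0.009, 0.355], [0.017, 0.998, 0.068], [-0.355, 0.07, -0.932]]
ft_force: [0.1, 0.1, 0.0]
grip_width: -0.0
```

>>> play_rows(targets="-0.5 0.05 -0.2 0 1")

```text
time_s: 4.45
position: [0.7195, 0.1213, 0.4909]
tool_rot: [[-0.925, -0.01, 0.38], [0.019, 0.997, 0.072], [-0.379, 0.074, -0.922]]
ft_force: [0.3, -0.6, -0.1]
grip_width: -0.0002
```

>>> play_rows(targets="-0.5 0.05 -0.2 0 1")

```text
time_s: 4.55
position: [0.7264, 0.119, 0.495]
tool_rot: [[-0.915, -0.012, 0.404], [0.021, 0.997, 0.076], [-0.404, 0.078, -0.912]]
ft_force: [0.2, 0.7, 0.4]
grip_width: -0.0003
```

>>> play_rows(targets="-0.5 0.05 -0.2 0 1")

```text
time_s: 4.65
position: [0.7323, 0.1169, 0.5]
tool_rot: [[-0.903, -0.013, 0.429], [0.023, 0.997, 0.08], [-0.428, 0.082, -0.9]]
ft_force: [0.2, -0.1, -0.5]
grip_width: 0.0002
```

>>> play_rows(targets="-0.5 0.05 -0.2 0 1")

```text
time_s: 4.75
position: [0.7375, 0.1148, 0.506]
tool_rot: [[-0.891, -0.016, 0.453], [0.025, 0.996, 0.084], [-0.452, 0.086, -0.888]]
ft_force: [0.1, -0.5, -0.1]
grip_width: 0.0001
```

>>> play_rows(targets="-0.5 0.05 -0.2 0 1")

```text
time_s: 4.85
position: [0.7419, 0.1127, 0.5129]
tool_rot: [[-0.879, -0.018, 0.477], [0.027, 0.996, 0.088], [-0.476, 0.09, -0.875]]
ft_force: [0.8, 0.1, -0.1]
grip_width: 0.0002
```

>>> play_rows(targets="-0.5 0.05 -0.2 0 1")

```text
time_s: 4.95
position: [0.7454, 0.1106, 0.5205]
tool_rot: [[-0.865, -0.02, 0.501], [0.03, 0.995, 0.091], [-0.5, 0.094, -0.861]]
ft_force: [0.5, -0.2, -0.0]
grip_width: 0.0001
```

>>> play_rows(targets="-0.5 0.05 -0.2 0 1")

```text
time_s: 5.05
position: [0.7482, 0.1084, 0.529]
tool_rot: [[-0.851, -0.022, 0.524], [0.032, 0.995, 0.094], [-0.524, 0.097, -0.846]]
ft_force: [0.0, -0.9, -0.1]
grip_width: -0.0003
```

```bash
python3 st.py
```

```text
[ -3.6  30.5  12.7   7.6 105.2 -89.2] [0.7482 0.1084 0.529 ] 5.05 F [ 0.  -0.9 -0.1]
[[-0.851, -0.022, 0.524], [0.032, 0.995, 0.094], [-0.524, 0.097, -0.846]] tilt 32.18
```

```bash
cat > to.py <<'E'
import sys
from h import *
s=status.observe();R=s['tool_rot']
t=np.array(eval(sys.argv[1]));print('shift',(R.T@(t-s['position'])).round(4),'dist',np.linalg.norm(t-s['position']).round(4))
E
python3 to.py "[.40,.06,.45]";python3 to.py "[.38,.06,.25]"
```

```text
shift [ 0.3362 -0.0481 -0.1202] dist 0.3603
shift [ 0.458  -0.0672  0.0386] dist 0.4645
```

>>> play_rows(targets="0.042 -0.006 -0.015 0 1; 0.084 -0.012 -0.03 0 1; 0.126 -0.018 -0.045 0 1; 0.168 -0.024 -0.06 0 1; 0.21 -0.03 -0.075 0 1")

```text
time_s: 5.55
position: [0.5281, 0.0784, 0.4796]
tool_rot: [[-0.851, -0.022, 0.524], [0.032, 0.995, 0.094], [-0.524, 0.097, -0.846]]
ft_force: [0.8, 0.1, 1.2]
grip_width: -0.0002
```

>>> play_rows(targets="0.042 -0.006 -0.015 0 1; 0.084 -0.012 -0.03 0 1; 0.126 -0.018 -0.045 0 1; 0.126 -0.018 -0.045 0 1")

```text
time_s: 5.95
position: [0.396, 0.0607, 0.4508]
tool_rot: [[-0.85, -0.021, 0.526], [0.033, 0.995, 0.092], [-0.525, 0.095, -0.846]]
ft_force: [-0.1, -0.7, -0.3]
grip_width: -0.0001
```

```bash
python3 st.py; python3 to.py "[.36,.06,.22]"
```

```text
[ -20.9  -16.    81.3   15.9   86.4 -107.5] [0.396  0.0607 0.4508] 5.95 F [-0.1 -0.7 -0.3]
[[-0.85, -0.021, 0.526], [0.033, 0.995, 0.092], [-0.525, 0.095, -0.846]] tilt 32.26
shift [ 0.1518 -0.0219  0.1762] dist 0.2336
```

>>> play_rows(targets="0.03 -0.005 0.035 0 1; 0.06 -0.01 0.07 0 1; 0.09 -0.015 0.11 0 1; 0.12 -0.019 0.16 0 1; 0.12 -0.019 0.16 0 1")

```text
time_s: 6.45
position: [0.379, 0.0614, 0.2453]
tool_rot: [[-0.857, -0.021, 0.515], [0.034, 0.995, 0.097], [-0.515, 0.1, -0.852]]
ft_force: [0.2, 0.9, 0.7]
grip_width: 0.0002
```

```bash
python3 -c "
from h import *
for n in('wrist','scene','top'): grab(n,n+'1')"; python3 st.py
```

```text
[ -22.5  -14.6  112.2   20.3   56.1 -119.7] [0.3831 0.0598 0.2524] 6.6 F [0.2 0.1 1.2]
[[-0.851, -0.022, 0.525], [0.032, 0.995, 0.093], [-0.524, 0.096, -0.846]] tilt 32.21
```

View pics/wrist1.png

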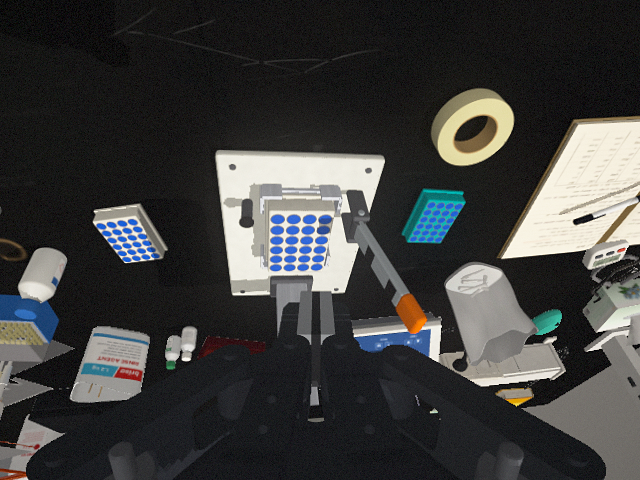

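View pics/scene1.png

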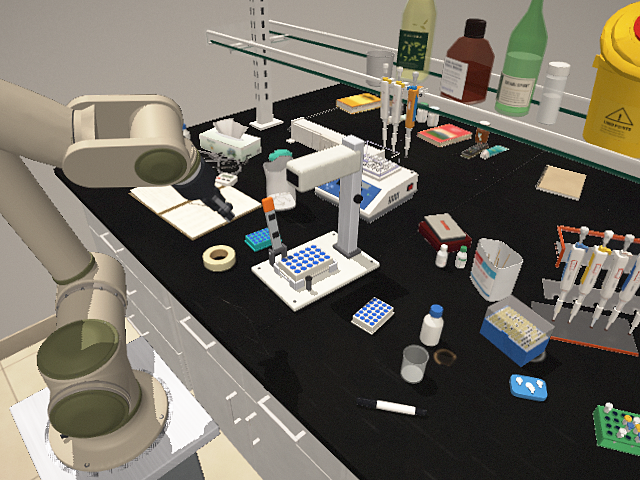

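```bash
cat > m4.py <<'E'
from h import *
d=load('wrist1');im=d['pixels'].astype(int)
print('corn',onplane(d,[(217.5,152),(384,156),(232,294)],.018).round(4).tolist())
m=((im[...,2]-im[...,0]>70)&(im[...,2]>100)).astype(np.uint8)
k=np.zeros_like(m);k[205:280,262:335]=1;m*=k
n,l,st,c=cv2.connectedComponentsWithStats(m,connectivity=4)
C=[c[i] for i in range(1,n) if st[i,4]>25];print([x.round(1).tolist() for x in C])
P=depthpts(d,C);print(P.round(4).tolist())
hs=cv2.cvtColor(d['pixels'],cv2.COLOR_RGB2HSV)
v,u=np.mgrid[0:480,0:640];Q=depthpts(d,np.c_[u.ravel(),v.ravel()]).reshape(480,640,3)
o=(hs[...,0]<14)&(hs[...,1]>180)&(hs[...,2]>120);o[:260]=0;o[345:]=0;o[:,:380]=0;o[:,440:]=0
q=Q[o&(d['range_z']>0)];print('orange',o.sum(),q.mean(0).round(4),q.min(0).round(3),q.max(0).round(3))
a=cv2.imread('pics/wrist1.png')[140:340,200:440];cv2.imwrite('pics/cw1.png',cv2.resize(a,None,fx=3,fy=3,interpolation=cv2.INTER_CUBIC))
E
python3 m4.py
```

```text
corn [[0.453, -0.0233, 0.018], [0.4687, 0.168, 0.018], [0.74, -0.0519, 0.018]]
[[277.1, 218.9], [293.1, 219.0], [309.1, 219.1], [324.6, 219.1], [276.7, 229.9], [292.4, 230.0], [307.6, 229.8], [323.0, 230.0], [276.4, 240.3], [291.4, 240.2], [306.3, 240.1], [321.0, 240.0], [319.1, 249.5], [276.0, 249.9], [290.4, 249.9], [305.0, 249.7], [275.8, 259.0], [289.9, 258.8], [303.8, 258.6], [317.8, 258.5], [302.6, 267.1], [316.1, 266.8], [275.3, 267.5], [289.1, 267.4]]
[[0.5241, 0.0373, 0.0575], [0.5275, 0.0565, 0.0559], [0.5284, 0.0759, 0.0567], [0.5307, 0.095, 0.056], [0.5436, 0.0357, 0.0573], [0.5453, 0.055, 0.0573], [0.5475, 0.0741, 0.0567], [0.5473, 0.0932, 0.0587], [0.5638, 0.034, 0.0565], [0.566, 0.0532, 0.056], [0.567, 0.0724, 0.0566], [0.5688, 0.0917, 0.0566], [0.5872, 0.0896, 0.0572], [0.5821, 0.0324, 0.0574], [0.5825, 0.0513, 0.0586], [0.5857, 0.0707, 0.0573], [0.6023, 0.0308, 0.0567], [0.6019, 0.0499, 0.0583], [0.6052, 0.069, 0.0569], [0.6078, 0.0884, 0.0563], [0.6253, 0.0672, 0.0563], [0.6249, 0.0863, 0.0577], [0.6218, 0.0288, 0.0564], [0.6228, 0.0481, 0.057]]
orange 570 [0.5366 0.1666 0.1873] [0.528 0.159 0.171] [0.556 0.18  0.203]
```

View pics/cw1.png

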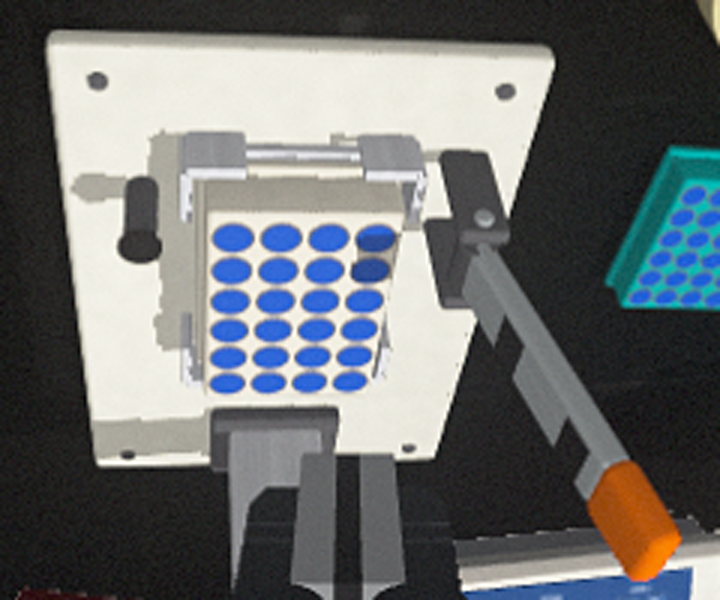

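The wrist view shows all 24 wells of the nest plate, from (277,219) to (289,267). The centre is near (0.5745, 0.060) with the top at z of about 0.057. The clamp hinge is at (357,205) and the orange tip at (412,313), which puts the clamp at about 1.83 rad.

Now I'll approach under the head along the tool axis.

```bash
python3 to.py "[.5065,.0492,.170]"
```

```text
shift [-0.0621 -0.0212  0.1335] dist 0.1487
```

>>> play_rows(targets="-0.02 -0.007 0.04 0 1; -0.04 -0.014 0.08 0 1; -0.06 -0.02 0.115 0 1; -0.062 -0.021 0.133 0 1; -0.062 -0.021 0.133 0 1")

```text
time_s: 7.1
position: [0.5071, 0.0496, 0.1683]
tool_rot: [[-0.852, -0.022, 0.523], [0.032, 0.995, 0.095], [-0.523, 0.097, -0.847]]
ft_force: [0.1, -0.1, 0.1]
grip_width: 0.0004
```

```bash
python3 st.py;python3 to.py "[.5695,.0604,.080]"
```

```text
[ -15.9    6.8  109.2   22.9   36.9 -120.7] [0.5071 0.0496 0.1683] 7.1 F [ 0.1 -0.1  0.1]
[[-0.852, -0.022, 0.523], [0.032, 0.995, 0.095], [-0.523, 0.097, -0.847]] tilt 32.11
shift [-0.0067  0.0007  0.1084] dist 0.1087
```

>>> play_rows(targets="0 0 0.03 0 1; -0.003 0 0.06 0 1; -0.006 0 0.09 0 1; -0.0065 0.001 0.105 0 1; -0.0065 0.001 0.105 0 1")

```text
time_s: 7.6
position: [0.5663, 0.0607, 0.0831]
tool_rot: [[-0.852, -0.023, 0.524], [0.032, 0.995, 0.095], [-0.523, 0.098, -0.847]]
ft_force: [-0.5, -0.3, 0.2]
grip_width: -0.0003
```

```bash
python3 st.py; python3 -c "
from h import *
grab('scene','scene2')
a=cv2.imread('pics/scene2.png')[130:310,200:420];cv2.imwrite('pics/cs3.png',cv2.resize(a,None,fx=3,fy=3,interpolation=cv2.INTER_CUBIC))"
```

```text
[ -12.    20.6  108.4   30.1   23.7 -126.5] [0.5663 0.0607 0.0831] 7.6 F [-0.5 -0.3  0.2]
[[-0.852, -0.023, 0.524], [0.032, 0.995, 0.095], [-0.523, 0.098, -0.847]] tilt 32.15
```

View pics/cs3.png

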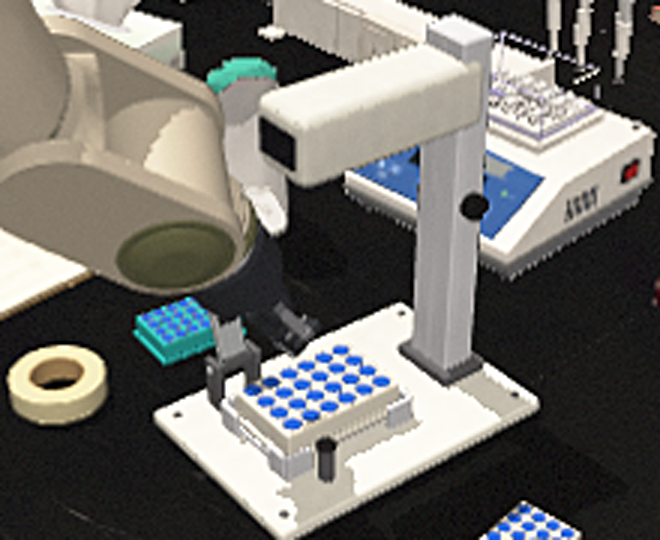

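```bash
python3 -c "
from h import *
d=load('scene2')
p=proj(d,[[.5663,.0607,.0831],[.5663,.0607,.057]]);print(p,(p-[200,130])*3)"
```

```text
[[303.2057122  251.5011072 ]
 [303.28533905 259.48763642]] [[309.6171366  364.5033216 ]
 [309.85601714 388.46290925]]
```

```bash
python3 -c "
from h import *
grab('top','top2')
a=cv2.imread('pics/scene2.png')[205:300,250:350];cv2.imwrite('pics/cs4.png',cv2.resize(a,None,fx=6,fy=6,interpolation=cv2.INTER_CUBIC))
a=cv2.imread('pics/top2.png')[130:310,190:400];cv2.imwrite('pics/ct4.png',cv2.resize(a,None,fx=3,fy=3,interpolation=cv2.INTER_CUBIC))
"
```

```text
(no output)
```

View pics/cs4.png

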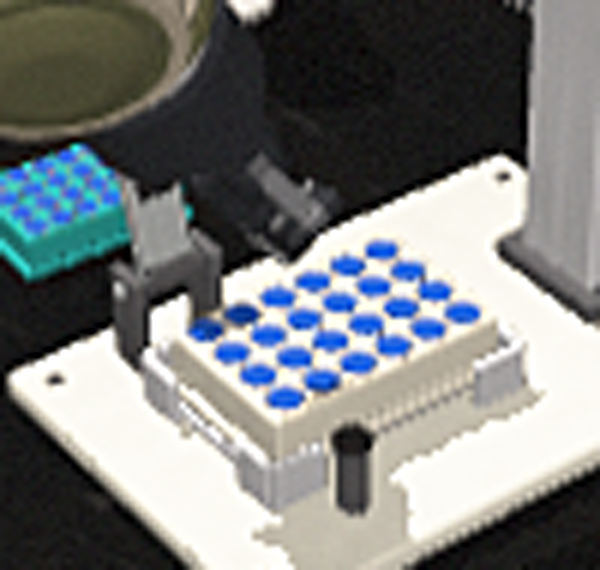

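View pics/ct4.png

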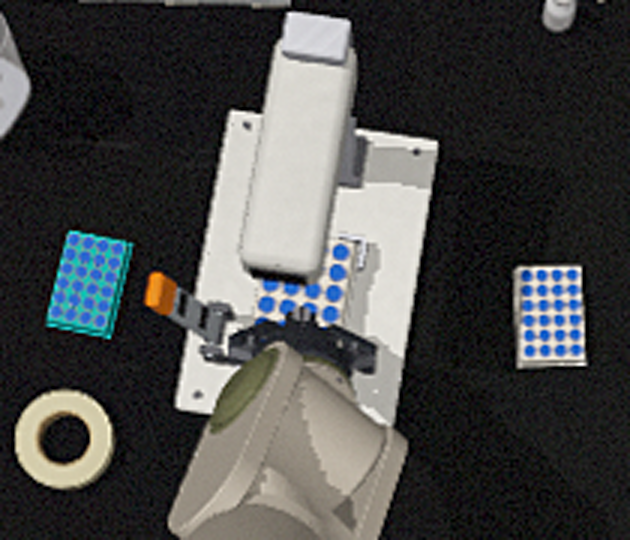

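```bash
python3 -c "
from h import *
for t,b in(('scene2',(282,228,310,250)),('top2',(275,225,310,245))):
    d=load(t);v,u=np.mgrid[b[1]:b[3],b[0]:b[2]];uv=np.c_[u.ravel(),v.ravel()]
    P=depthpts(d,uv);ok=(d['range_z'][uv[:,1],uv[:,0]]>0)&(P[:,2]>.068)&(P[:,2]<.2)
    P=P[ok];uv=uv[ok];i=np.argsort(P[:,2])[:8];print(t,ok.sum());print(np.c_[uv[i],P[i].round(4)])
    R=d['s']['tool_rot'];L=(P-d['s']['position'])@R
    print('tool coords pct z hi',L[np.argsort(-L[:,2])[:6]].round(4).tolist(), L.min(0).round(3),L.max(0).round(3))
"
```

```text
scene2 230
[[2.820e+02 2.460e+02 5.539e-01 1.318e-01 6.820e-02]
 [2.820e+02 2.440e+02 5.592e-01 1.381e-01 6.870e-02]
 [2.820e+02 2.450e+02 5.561e-01 1.344e-01 6.900e-02]
 [2.830e+02 2.450e+02 5.577e-01 1.321e-01 6.940e-02]
 [2.860e+02 2.460e+02 5.606e-01 1.231e-01 6.960e-02]
 [2.840e+02 2.440e+02 5.622e-01 1.333e-01 6.990e-02]
 [2.820e+02 2.470e+02 5.494e-01 1.262e-01 7.020e-02]
 [2.850e+02 2.450e+02 5.608e-01 1.274e-01 7.050e-02]]
tool coords pct z hi [[0.0127, 0.0711, 0.016], [0.016, 0.0758, 0.0158], [0.0139, 0.0775, 0.0151], [0.0123, 0.0747, 0.0146], [0.0139, 0.0609, 0.0144], [0.0145, 0.0723, 0.0142]] [-0.017 -0.063 -0.149] [0.023 0.077 0.016]
top2 205
[[2.870e+02 2.260e+02 5.804e-01 6.770e-02 6.850e-02]
 [2.900e+02 2.330e+02 5.516e-01 5.520e-02 1.186e-01]
 [2.930e+02 2.340e+02 5.488e-01 4.700e-02 1.221e-01]
 [2.920e+02 2.320e+02 5.533e-01 4.990e-02 1.247e-01]
 [2.890e+02 2.320e+02 5.528e-01 5.760e-02 1.247e-01]
 [2.940e+02 2.350e+02 5.457e-01 4.400e-02 1.253e-01]
 [2.900e+02 2.320e+02 5.527e-01 5.490e-02 1.262e-01]
 [2.910e+02 2.320e+02 5.527e-01 5.230e-02 1.266e-01]]
tool coords pct z hi [[-0.0042, 0.0052, 0.0212], [-0.0063, -0.0017, -0.0375], [-0.0104, 0.0013, -0.0417], [-0.0111, -0.0065, -0.0421], [-0.006, -0.0094, -0.0427], [-0.0112, -0.0013, -0.0433]] [-0.02  -0.048 -0.126] [0.006 0.037 0.021]
```

```bash
python3 -c "
from h import *
d=load('scene2')
for v in range(230,256,2):
    row=[]
    for u in range(288,312,3):
        P=depthpts(d,[[u,v]])[0];L=d['s']['tool_rot'].T@(P-d['s']['position']);row.append('%4d,%4d,%4d'%tuple(L*1000))
    print(v,' | '.join(row))
"
```

```text
230    4, -36,-167 |    0, -37,-159 |   -5, -40,-154 |  -16, -17,-111 |  -70, 162, 165 |  -75, 152, 163 |  -81, 146, 167 |  -87, 140, 169
232    7, -36,-162 |    1, -35,-151 |   -2, -39,-147 |   -7, -40,-140 |  -62, 149, 152 |  -69, 145, 159 |  -75, 139, 163 |  -81, 131, 164
234    9, -34,-153 |    5, -38,-150 |    0, -39,-142 |   -3, -46,-144 |  -57, 143, 151 |  -62, 134, 150 |  -68, 127, 151 |  -74, 120, 154
236   10, -24,-133 |    8, -38,-145 |    3, -42,-142 |    0, -46,-138 |   -7, -44,-126 |  -10, -53,-131 |  -63, 121, 149 |  -69, 117, 157
238   12, -17,-118 |    8, -26,-122 |    0, -10, -89 |    2, -50,-139 |   -1, -53,-134 |   -6, -57,-130 |  -11, -60,-126 |  -63, 106, 146
240   14, -15,-110 |    9, -14, -99 |    4, -17, -94 |    4, -43,-123 |    1, -54,-130 |   -3, -58,-128 |  -51, 103, 137 |  -58, 102, 147
242  -12, 136, 121 |   11, -13, -91 |    6, -13, -81 |    9, -52,-132 |    4, -57,-130 |    0, -59,-123 |  -45,  97, 134 |  -47,  74, 110
244   -6, 129, 116 |  -12, 124, 121 |   11, -24, -92 |   11, -51,-125 |    7, -58,-126 |  -31,  80, 103 |  -37,  77, 109 |  -42,  71, 112
246   -1, 123, 114 |   -6, 112, 111 |   10,  -5, -58 |   11, -37, -97 |   11, -63,-127 |  -25,  73,  98 |  -32,  70, 105 |  -28,  29,  51
248    4, 111, 104 |   -2, 109, 112 |   -4,  87,  91 |    8,  -6, -43 |  -15,  73,  94 |  -20,  66,  94 |  -18,  27,  43 |  -23,  22,  47
250    9, 103,  98 |    6,  84,  82 |    0,  78,  84 |   -4,  70,  84 |   -2,  32,  35 |   -7,  26,  36 |  -12,  19,  37 |  -18,  15,  41
252   16,  85,  78 |   10,  79,  80 |    5,  72,  81 |    7,  31,  28 |    2,  24,  29 |   -3,  20,  34 |   -9,  18,  41 |  -13,  10,  40
254   21,  76,  71 |   21,  39,  25 |   17,  29,  21 |   11,  26,  26 |    6,  20,  29 |    1,  14,  30 |   -3,   9,  33 |   -8,   3,  35
```

```bash
python3 -c "
from h import *
d=grab('wrist','wrist2')
T=camT(d);s=d['s'];R=s['tool_rot']
for p in([0,0,0],[0,0,-.04],[.011,.011,0],[-.011,-.011,0]):
    print(p,proj(d,s['position']+R@np.array(p)).round(1))
print(np.array(d['T_tool_cam']).round(3))
a=cv2.imread('pics/wrist2.png');
for p in([0,0,0],[0,0,-.04]):
    q=proj(d,s['position']+R@np.array(p))[0]; cv2.circle(a,tuple(int(x) for x in q),3,(0,0,255),-1)
cv2.imwrite('pics/w2m.png',a)
"; python3 st.py
```

```text
[0, 0, 0] [[315.2 275.4]]
[0, 0, -0.04] [[315.2 311.9]]
[0.011, 0.011, 0] [[335.7 256.5]]
[-0.011, -0.011, 0] [[295.5 293.5]]
[[-0.001  0.951  0.308  0.078]
 [ 1.     0.001  0.     0.   ]
 [ 0.     0.308 -0.951 -0.179]
 [ 0.     0.     0.     1.   ]]
[ -12.    20.4  108.6   30.    23.7 -126.4] [0.5653 0.0605 0.0842] 7.75 F [-0.6 -0.2 -0.6]
[[-0.851, -0.022, 0.525], [0.032, 0.995, 0.094], [-0.524, 0.097, -0.846]] tilt 32.22
```

View pics/w2m.png

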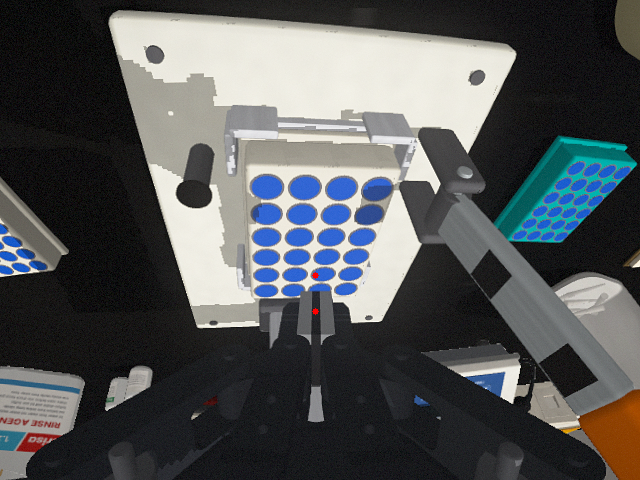

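```bash
python3 -c "
from h import *
d=load('wrist2');R=d['s']['tool_rot']
for v in range(282,330,4):
    row=[]
    for u in range(296,338,5):
        P=depthpts(d,[[u,v]])[0];L=R.T@(P-d['s']['position']);row.append('%4d,%4d,%4d'%tuple(L*1000))
    print(v,' | '.join(row))
a=cv2.imread('pics/wrist2.png')[250:420,240:400];cv2.imwrite('pics/cw2.png',cv2.resize(a,None,fx=4,fy=3.5,interpolation=cv2.INTER_CUBIC))
"
```

```text
282  -26, -13,  48 |  -26, -10,  48 |  -26,  -6,  48 |  -27,  -3,  50 |  -26,   0,  49 |  -27,   3,  50 |  -27,   7,  51 |  -27,  11,  52 |  -28,  14,  52
286  -30, -13,  50 |  -30, -10,  50 |  -30,  -6,  50 |  -31,  -3,  51 |  -30,   0,  51 |  -31,   4,  52 |  -31,   7,  53 |  -32,  11,  55 |  -31,  14,  53
290  -34, -13,  53 |  -34, -10,  52 |  -35,  -6,  55 |  -35,  -3,  54 |  -35,   0,  55 |  -35,   4,  55 |  -36,   7,  55 |  -37,  11,  58 |  -36,  15,  57
294  -39, -14,  55 |   10,  -5, -44 |   10,  -3, -44 |   10,  -1, -43 |   11,   0, -44 |   10,   2, -44 |   10,   4, -43 |   10,   6, -43 |  -42,  15,  61
298  -75, -18, 120 |   11,  -5, -48 |   10,  -3, -47 |   10,  -1, -48 |   10,   0, -46 |   10,   2, -47 |   10,   4, -47 |   11,   6, -48 |  -80,  19, 128
302    6,  -8, -43 |   10,  -5, -50 |   10,  -3, -51 |   78,   0,-179 |   10,   0, -50 |   10,   2, -51 |   11,   4, -51 |   10,   6, -51 |    7,   8, -44
306    6,  -7, -46 |   10,  -5, -54 |   10,  -3, -53 |   10,  -1, -53 |   10,   0, -54 |   10,   2, -54 |   10,   4, -54 |   10,   6, -54 |    6,   8, -47
310    6,  -7, -50 |   10,  -5, -57 |   10,  -3, -57 |   10,  -1, -57 |   10,   0, -57 |   10,   2, -57 |   10,   4, -57 |   10,   6, -57 |    6,   8, -49
314    6,  -7, -53 |   11,  -5, -61 |   10,  -3, -60 |   10,  -1, -59 |   10,   0, -60 |   10,   2, -60 |   10,   4, -60 |   10,   6, -60 |    6,   8, -52
318    6,  -7, -55 |   10,  -5, -63 |   10,  -3, -63 |   11,  -1, -64 |   78,   0,-179 |   10,   2, -62 |   10,   4, -63 |   10,   5, -62 |    6,   8, -56
322    6,  -7, -59 |   10,  -5, -66 |   10,  -3, -65 |   10,  -1, -66 |   10,   0, -66 |   10,   2, -66 |   10,   3, -65 |   11,   5, -66 |    6,   8, -59
326    6,  -7, -62 |    9,  -5, -67 |   10,  -3, -69 |   10,  -1, -68 |   10,   0, -69 |   10,   2, -68 |   11,   3, -69 |   10,   5, -69 |    6,   7, -62
```

View pics/cw2.png

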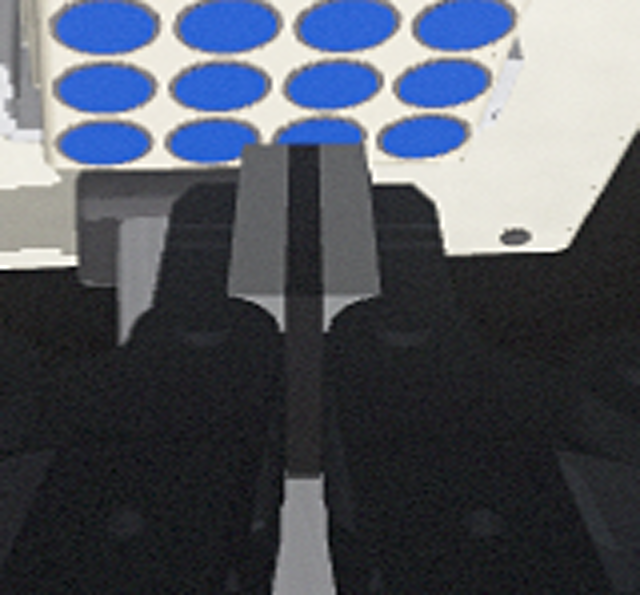

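Both the wrist and scene depths put the visible closed fingertips about 43 mm behind the reported TCP, so the stated TCP does not match what I see. The gripper knuckles also spread about ±60 mm in y. I'll go down in small steps, watching the force, so contact shows up whichever is right.

>>> play_rows(targets="0.002 -0.002 0.006 0 1; 0.003 -0.003 0.012 0 1; 0.004 -0.004 0.018 0 1; 0.004 -0.004 0.018 0 1")

```text
time_s: 8.15
position: [0.5707, 0.0584, 0.0634]
tool_rot: [[-0.853, -0.021, 0.521], [0.033, 0.995, 0.094], [-0.52, 0.098, -0.848]]
ft_force: [0.1, -0.9, -0.7]
grip_width: -0.0003
```

```bash
python3 st.py
```

```text
[ -12.1   23.   109.    33.7   21.3 -130.5] [0.5707 0.0584 0.0634] 8.15 F [ 0.1 -0.9 -0.7]
[[-0.853, -0.021, 0.521], [0.033, 0.995, 0.094], [-0.52, 0.098, -0.848]] tilt 31.97
```

>>> play_rows(targets="0.001 0 0.008 0 1; 0.002 0 0.015 0 1; 0.003 -0.001 0.022 0 1; 0.003 -0.001 0.022 0 1")

```text
time_s: 8.55
position: [0.5796, 0.0597, 0.0428]
tool_rot: [[-0.853, -0.022, 0.521], [0.032, 0.995, 0.095], [-0.52, 0.097, -0.848]]
ft_force: [0.9, 0.3, 0.2]
grip_width: 0.0002
```

```bash
python3 st.py;  python3 -c "
from h import *
grab('scene','scene3')
a=cv2.imread('pics/scene3.png')[205:300,250:350];cv2.imwrite('pics/cs5.png',cv2.resize(a,None,fx=6,fy=6,interpolation=cv2.INTER_CUBIC))"
```

```text
[ -11.7   26.   108.9   37.8   18.8 -134.6] [0.5796 0.0597 0.0428] 8.55 F [0.9 0.3 0.2]
[[-0.853, -0.022, 0.521], [0.032, 0.995, 0.095], [-0.52, 0.097, -0.848]] tilt 31.95
```

View pics/cs5.png

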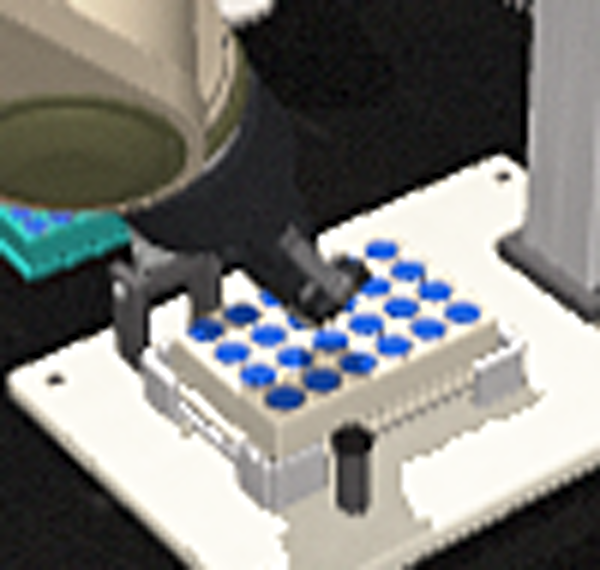

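>>> play_rows(targets="0 0 0.004 0 1; 0 0 0.008 0 1; 0.001 0 0.01 0 1; 0.001 0 0.01 0 1")

```text
time_s: 9.0
position: [0.5839, 0.0607, 0.0346]
tool_rot: [[-0.853, -0.022, 0.522], [0.032, 0.995, 0.094], [-0.521, 0.097, -0.848]]
ft_force: [-0.0, -0.1, -0.2]
grip_width: -0.0
```

>>> play_rows(targets="0.001 0 0.002 0 1; 0.002 0 0.004 0 1; 0.002 0 0.004 0 1")

```text
time_s: 9.3
position: [0.5843, 0.0611, 0.0303]
tool_rot: [[-0.853, -0.022, 0.522], [0.032, 0.995, 0.094], [-0.521, 0.097, -0.848]]
ft_force: [-0.2, 1.0, 1.0]
grip_width: 0.0006
```

```bash
python3 st.py
```

```text
[ -11.4   27.7  108.9   41.1   17.3 -137.8] [0.5843 0.0611 0.0303] 9.3 F [-0.2  1.   1. ]
[[-0.853, -0.022, 0.522], [0.032, 0.995, 0.094], [-0.521, 0.097, -0.848]] tilt 32.02
```

>>> play_rows(targets="0.0005 0 0.0009 0 1; 0.001 0 0.0017 0 1; 0.0015 0 0.0026 0 1; 0.0015 0 0.0026 0 1")

```text
time_s: 9.7
position: [0.5847, 0.0612, 0.028]
tool_rot: [[-0.852, -0.022, 0.523], [0.032, 0.995, 0.094], [-0.523, 0.097, -0.847]]
ft_force: [-1.8, -2.2, 5.3]
grip_width: 0.0003
```

>>> play_rows(targets="0.0005 0 0.0009 0 1; 0.001 0 0.0017 0 1; 0.001 0 0.0017 0 1")

```text
time_s: 10.0
position: [0.5849, 0.0612, 0.0269]
tool_rot: [[-0.851, -0.022, 0.524], [0.032, 0.995, 0.093], [-0.524, 0.096, -0.846]]
ft_force: [-8.0, -2.8, 13.6]
grip_width: 0.0002
```

>>> play_rows(targets="0.0005 0 0.0009 0 1; 0.001 0 0.0017 0 1; 0.001 0 0.0017 0 1")

```text
time_s: 10.3
position: [0.5851, 0.0612, 0.0265]
tool_rot: [[-0.85, -0.022, 0.527], [0.032, 0.995, 0.093], [-0.526, 0.095, -0.845]]
ft_force: [-18.5, -6.4, 33.7]
grip_width: -0.0004
```

```bash
python3 st.py; python3 -c "
from h import *
for n in('scene','wrist','top'): grab(n,n+'4')
a=cv2.imread('pics/scene4.png')[205:300,250:350];cv2.imwrite('pics/cs6.png',cv2.resize(a,None,fx=6,fy=6,interpolation=cv2.INTER_CUBIC))
a=cv2.imread('pics/top4.png')[130:310,190:400];cv2.imwrite('pics/ct6.png',cv2.resize(a,None,fx=3,fy=3,interpolation=cv2.INTER_CUBIC))
"
```

```text
[ -11.3   28.2  109.3   43.6   16.3 -140.3] [0.5851 0.0612 0.0265] 10.3 F [-18.5  -6.4  33.7]
[[-0.85, -0.022, 0.527], [0.032, 0.995, 0.093], [-0.526, 0.095, -0.845]] tilt 32.33
```

View pics/cs6.png

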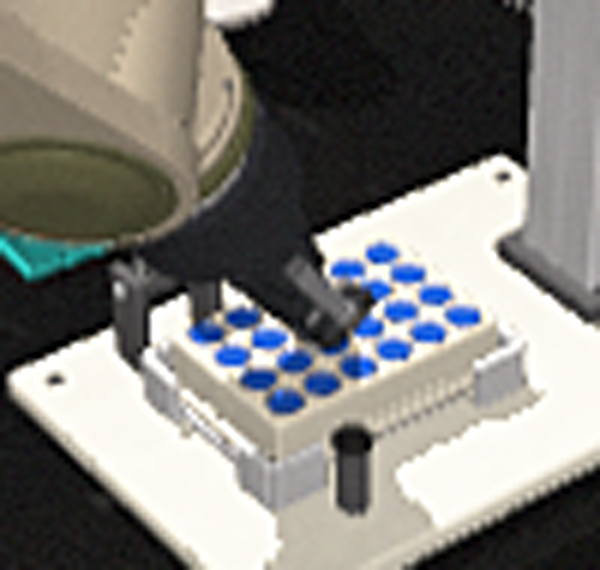

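View pics/wrist4.png

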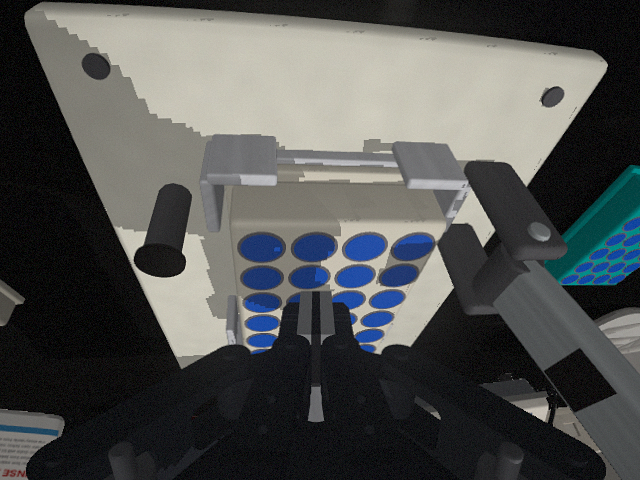

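View pics/ct6.png

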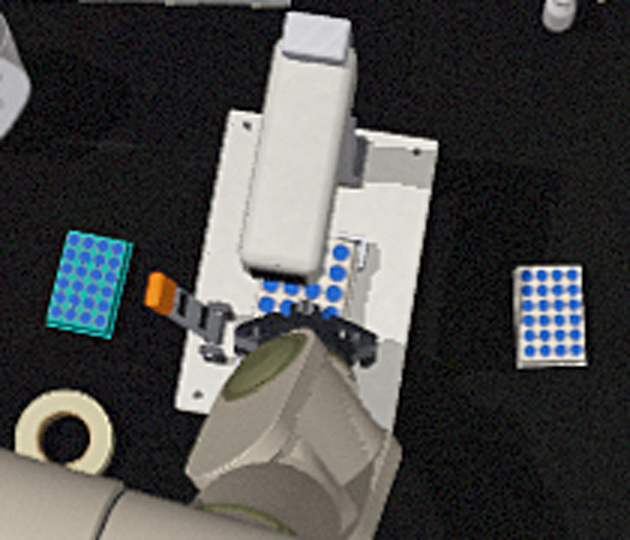

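```bash
cat > m5.py <<'E'
from h import *
import sys
def run(t):
    d=load(t);v,u=np.mgrid[0:480,0:640];P=depthpts(d,np.c_[u.ravel(),v.ravel()]).reshape(480,640,3)
    hs=cv2.cvtColor(d['pixels'],cv2.COLOR_RGB2HSV);ok=d['range_z']>0
    O=np.array([.5745,.06]);c,s=np.cos(np.radians(-4.9)),np.sin(np.radians(-4.9))
    L=(P[...,:2]-O)@np.array([[c,-s],[s,c]])
    x,y,z=L[...,0],L[...,1],P[...,2]
    def rep(n,m):
        m=m&ok
        if m.sum()>8: print(t,n,m.sum(),'z med',np.median(z[m]).round(5),'sd',z[m].std().round(4))
    blue=(hs[...,0]>102)&(hs[...,0]<125)&(hs[...,1]>130)
    rep('base',(x<-.085)&(x>-.108)&(abs(y)<.08)&(abs(z-.018)<.008))
    rep('base right',(y<-.065)&(y>-.09)&(abs(x)<.06)&(abs(z-.018)<.008))
    tm=(abs(z-.057)<.008)
    rep('wells',blue&tm&(abs(x)<.058)&(abs(y)<.04))
    rep('wells front',blue&tm&(abs(x+.048)<.009)&(abs(y)<.04))
    rep('wells back',blue&tm&(abs(x-.048)<.009)&(abs(y)<.04))
    rep('wells left',blue&tm&(abs(x)<.058)&(abs(y-.029)<.009))
    rep('wells right',blue&tm&(abs(x)<.058)&(abs(y+.029)<.009))
    rep('guide tops front',(x<-.066)&(x>-.085)&(abs(z-.042)<.006)&(abs(y)<.06))
for t in sys.argv[1:]: run(t)
E
python3 m5.py wrist1 wrist2 wrist4 scene0 scene3 scene4
```

```text
wrist1 base 2203 z med 0.01847 sd 0.0008
wrist1 base right 1013 z med 0.01794 sd 0.0009
wrist1 wells 1564 z med 0.05636 sd 0.0006
wrist1 wells front 336 z med 0.05631 sd 0.0006
wrist1 wells back 198 z med 0.05643 sd 0.0005
wrist1 wells left 367 z med 0.05643 sd 0.0005
wrist1 wells right 400 z med 0.05628 sd 0.0006
wrist1 guide tops front 265 z med 0.04081 sd 0.0019
wrist2 base 15586 z med 0.01801 sd 0.0007
wrist2 base right 4298 z med 0.01803 sd 0.0008
wrist2 wells 7506 z med 0.05642 sd 0.0004
wrist2 wells front 2006 z med 0.05641 sd 0.0005
wrist2 wells back 667 z med 0.05646 sd 0.0004
wrist2 wells left 1729 z med 0.05648 sd 0.0005
wrist2 wells right 1968 z med 0.05642 sd 0.0005
wrist2 guide tops front 1404 z med 0.04136 sd 0.0019
wrist4 base 31378 z med 0.018 sd 0.0007
wrist4 base right 5507 z med 0.01806 sd 0.0008
wrist4 wells 8154 z med 0.0545 sd 0.0005
wrist4 wells front 3180 z med 0.05444 sd 0.0004
wrist4 wells back 98 z med 0.05471 sd 0.0003
wrist4 wells left 2227 z med 0.05456 sd 0.0003
wrist4 wells right 2598 z med 0.05449 sd 0.0004
wrist4 guide tops front 2770 z med 0.0412 s
[... 384 characters left out ...]
med 0.01883 sd 0.0017
scene3 base right 313 z med 0.01887 sd 0.0018
scene3 wells 248 z med 0.05731 sd 0.0014
scene3 wells front 54 z med 0.05701 sd 0.0015
scene3 wells back 49 z med 0.05729 sd 0.0013
scene3 wells left 40 z med 0.05739 sd 0.0014
scene3 wells right 82 z med 0.05706 sd 0.0013
scene3 guide tops front 48 z med 0.04161 sd 0.0024
scene4 base 377 z med 0.01874 sd 0.0016
scene4 base right 304 z med 0.01872 sd 0.0017
scene4 wells 236 z med 0.05528 sd 0.0014
scene4 wells front 58 z med 0.05504 sd 0.0013
scene4 wells back 46 z med 0.05531 sd 0.0015
scene4 wells left 46 z med 0.05553 sd 0.0014
scene4 wells right 80 z med 0.0552 sd 0.0015
scene4 guide tops front 51 z med 0.04097 sd 0.0025
```

The wells dropped 1.9 mm, from 0.0564 to 0.0545, and the plate is level. The force then rose to 34 N with no further travel, so this is the hard stop and the plate is home. I'll lift off slowly and verify.

>>> play_rows(targets="-0.001 0 -0.0016 0 1; -0.002 0 -0.0034 0 1; -0.008 0.001 -0.012 0 1; -0.016 0.003 -0.025 0 1; -0.016 0.003 -0.025 0 1")

```text
time_s: 10.95
position: [0.5859, 0.0618, 0.0549]
tool_rot: [[-0.851, -0.022, 0.524], [0.032, 0.995, 0.094], [-0.524, 0.096, -0.846]]
ft_force: [0.1, -0.2, -1.4]
grip_width: 0.0004
```

```bash
python3 st.py;python3 -c "
from h import *
for n in('wrist','scene'): grab(n,n+'5')"; python3 m5.py wrist5 scene5
```

```text
[ -11.2   25.1  107.4   33.8   20.4 -130. ] [0.5859 0.0618 0.0549] 10.95 F [ 0.1 -0.2 -1.4]
[[-0.851, -0.022, 0.524], [0.032, 0.995, 0.094], [-0.524, 0.096, -0.846]] tilt 32.19
wrist5 base 24277 z med 0.01798 sd 0.0007
wrist5 base right 5496 z med 0.01796 sd 0.0007
wrist5 wells 9652 z med 0.05444 sd 0.0004
wrist5 wells front 2940 z med 0.05446 sd 0.0005
wrist5 wells back 409 z med 0.05452 sd 0.0003
wrist5 wells left 2289 z med 0.0545 sd 0.0004
wrist5 wells right 2687 z med 0.05444 sd 0.0004
wrist5 guide tops front 2121 z med 0.04123 sd 0.0019
scene5 base 368 z med 0.01881 sd 0.0015
scene5 base right 315 z med 0.01885 sd 0.0017
scene5 wells 284 z med 0.05525 sd 0.0014
scene5 wells front 56 z med 0.05529 sd 0.0014
scene5 wells back 45 z med 0.05577 sd 0.0016
scene5 wells left 51 z med 0.05541 sd 0.0013
scene5 wells right 81 z med 0.05502 sd 0.0014
scene5 guide tops front 51 z med 0.04137 sd 0.0025
```

View pics/wrist5.png

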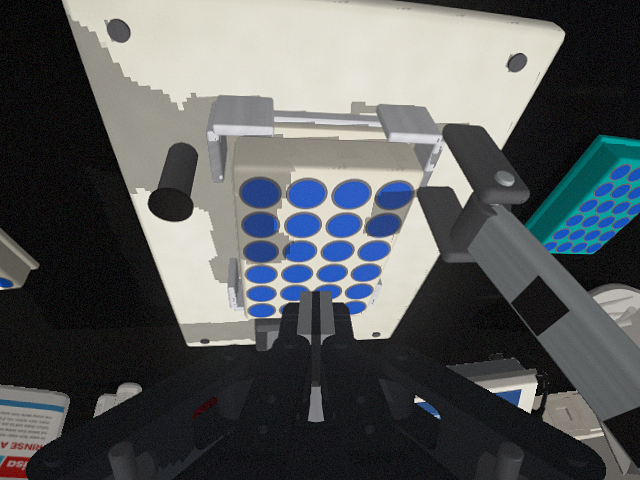

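The wrist view shows the plate flat in its guides and all wells at 0.0545 (the base reads 0.0180), with no spring-back. The plate is home. Next is the clamp: I'll back out along the tool axis and go round to its left side.

```bash
cat > cl.py <<'E'
import sys
from h import *
c,s_=np.cos(np.radians(-4.9)),np.sin(np.radians(-4.9));O=np.array([.5745,.06,0])
Rs=np.array([[c,-s_,0],[s_,c,0],[0,0,1]])
s=status.observe();R=s['tool_rot'];F=s['position']-.043*R[:,2]
print('F stand',(Rs.T@(F-O)*1000).round(1),'force stand',(Rs.T@s['ft_force']).round(1))
def F_at(deg,r,off,x=-40):
    t=np.radians(deg);return [x,70-r*np.cos(t)+off*np.sin(t),62+r*np.sin(t)+off*np.cos(t)]
p=F
for a in eval(sys.argv[1]):
    q=np.array(F_at(*a[1:]) if a[0]=='a' else a,float)/1000
    w=O+Rs@q
    print(a,(q*1000).round(0),'shift',(R.T@(w-F)).round(3),'step',np.linalg.norm(w-p).round(3));p=w
E
python3 cl.py "[[-75,-5,180],[-95,60,190],[-95,140,180],[-40,140,172],('a',108,120,35)]"
```

```text
F stand [-11.7  -3.1  89.7] force stand [-0.7 -0.8  0.2]
[-75, -5, 180] [-75.  -5. 180.] shift [ 0.007  0.014 -0.109] step 0.11
[-95, 60, 190] [-95.  60. 190.] shift [ 0.016  0.081 -0.119] step 0.069
[-95, 140, 180] [-95. 140. 180.] shift [ 0.018  0.159 -0.099] step 0.081
[-40, 140, 172] [-40. 140. 172.] shift [-0.025  0.153 -0.064] step 0.056
('a', 108, 120, 35) [-40. 140. 165.] shift [-0.021  0.152 -0.059] step 0.007
```

>>> play_rows(targets="0.002 0.005 -0.037 0 1; 0.005 0.01 -0.073 0 1; 0.007 0.014 -0.109 0 1; 0.012 0.048 -0.115 0 1; 0.016 0.081 -0.119 0 1")

```text
time_s: 11.55
position: [0.5072, 0.1319, 0.1542]
tool_rot: [[-0.852, -0.02, 0.523], [0.034, 0.995, 0.094], [-0.522, 0.098, -0.847]]
ft_force: [-0.0, 0.1, 0.3]
grip_width: 0.0001
```

```bash
python3 st.py; python3 cl.py "[[-95,145,180],[-40,145,172]]"
```

```text
[  -2.1    9.5  108.7   12.7   31.  -100.8] [0.5072 0.1319 0.1542] 11.55 F [-0.   0.1  0.3]
[[-0.852, -0.02, 0.523], [0.034, 0.995, 0.094], [-0.522, 0.098, -0.847]] tilt 32.09
F stand [-95.3  60.  190.6] force stand [-0.   0.1  0.3]
[-95, 145, 180] [-95. 145. 180.] shift [0.002 0.083 0.021] step 0.086
[-40, 145, 172] [-40. 145. 172.] shift [-0.041  0.077  0.056] step 0.056
```

>>> play_rows(targets="0.001 0.042 0.01 0 1; 0.002 0.083 0.021 0 1; -0.02 0.08 0.038 0 1; -0.041 0.077 0.056 0 1; -0.041 0.077 0.056 0 1")

```text
time_s: 12.05
position: [0.5703, 0.2135, 0.1335]
tool_rot: [[-0.854, -0.023, 0.519], [0.032, 0.995, 0.096], [-0.518, 0.099, -0.849]]
ft_force: [-4.5, 3.3, 6.9]
grip_width: -0.0001
```

```bash
python3 st.py; python3 -c "
from h import *
for n in('scene','wrist','top'): grab(n,n+'6')
a=cv2.imread('pics/scene6.png')[150:310,210:390];cv2.imwrite('pics/cs7.png',cv2.resize(a,None,fx=3.7,fy=3.7,interpolation=cv2.INTER_CUBIC))
a=cv2.imread('pics/top6.png')[130:310,190:400];cv2.imwrite('pics/ct7.png',cv2.resize(a,None,fx=3,fy=3,interpolation=cv2.INTER_CUBIC))
"; python3 cl.py "[('a',a,120,o) for a,o in ((106,24),(98,18),(88,16),(78,16),(68,16))]"
```

```text
[  9.   19.4  98.2   1.5  30.6 -81.8] [0.5703 0.2135 0.1335] 12.05 F [-4.5  3.3  6.9]
[[-0.854, -0.023, 0.519], [0.032, 0.995, 0.096], [-0.518, 0.099, -0.849]] tilt 31.86
F stand [-39.7 145.9 170.8] force stand [-0.9  2.2  1.9]
('a', 106, 120, 24) [-40. 126. 171.] shift [ 0.001 -0.019 -0.003] step 0.02
('a', 98, 120, 18) [-40. 105. 178.] shift [-0.002 -0.04  -0.012] step 0.023
('a', 88, 120, 16) [-40.  82. 182.] shift [-0.003 -0.062 -0.019] step 0.023
('a', 78, 120, 16) [-40.  61. 183.] shift [-0.002 -0.083 -0.022] step 0.021
('a', 68, 120, 16) [-40.  40. 179.] shift [ 0.    -0.104 -0.022] step 0.021
```

View pics/cs7.png

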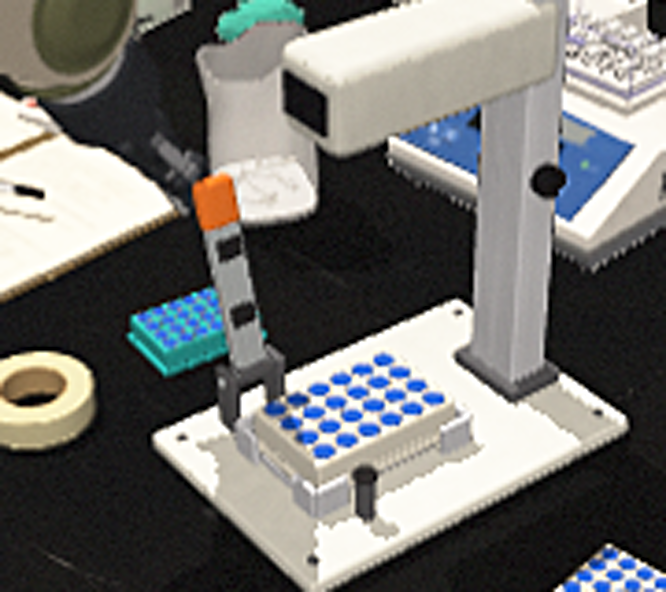

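View pics/wrist6.png

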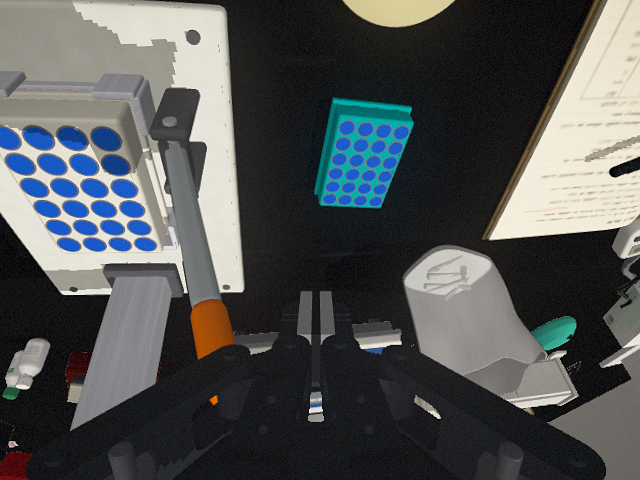

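View pics/ct7.png

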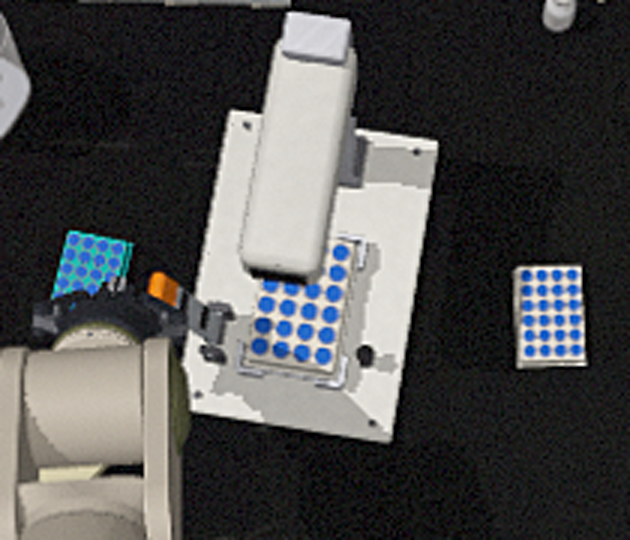

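```bash
python3 -c "
from h import *
c,s_=np.cos(np.radians(-4.9)),np.sin(np.radians(-4.9));O=np.array([.5745,.06,0]);Rs=np.array([[c,-s_,0],[s_,c,0],[0,0,1]])
for t in('top6','scene6'):
    d=load(t);v,u=np.mgrid[150:300,190:310];uv=np.c_[u.ravel(),v.ravel()];P=depthpts(d,uv);S=(P-O)@Rs*1000
    T=(P-d['s']['position'])@d['s']['tool_rot']*1000
    col=d['pixels'].reshape(480,640,3)[uv[:,1],uv[:,0]].astype(int)
    m=(S[:,2]>120)&(S[:,2]<330)&(abs(T[:,0])<60)&(T[:,2]>-170)&(T[:,2]<-40)&(abs(T[:,1])<90)
    org=(col[:,0]>col[:,2]+80)
    print(t,'orange',S[org&m].min(0).round(),S[org&m].max(0).round(),S[org&m].mean(0).round())
    g=m&~org
    for lo in range(-90,90,15):
        k=g&(T[:,1]>=lo)&(T[:,1]<lo+15)
        if k.sum()>3: print(lo,k.sum(),'tool x',T[k,0].min().round(),T[k,0].max().round(),'z',T[k,2].min().round(),T[k,2].max().round(),'stand max x',S[k,0].max().round(),'z',S[k,2].min().round())
"; python3 st.py|head -1
```

```text
top6 orange [-49.  94. 174.] [-26. 114. 213.] [-37. 103. 196.]
-75 15 tool x -12.0 11.0 z -135.0 -121.0 stand max x -66.0 z 232.0
-60 86 tool x -14.0 14.0 z -139.0 -41.0 stand max x -30.0 z 159.0
-45 73 tool x -21.0 5.0 z -162.0 -64.0 stand max x -27.0 z 195.0
-30 40 tool x -29.0 1.0 z -170.0 -59.0 stand max x -40.0 z 185.0
-15 43 tool x -37.0 4.0 z -169.0 -44.0 stand max x -33.0 z 168.0
0 38 tool x -37.0 -5.0 z -170.0 -44.0 stand max x -32.0 z 177.0
15 23 tool x -29.0 -1.0 z -162.0 -79.0 stand max x -54.0 z 207.0
30 68 tool x -13.0 6.0 z -163.0 -89.0 stand max x -57.0 z 219.0
45 70 tool x -14.0 12.0 z -142.0 -109.0 stand max x -68.0 z 238.0
scene6 orange [-57.  93. 169.] [-25. 113. 206.] [-43. 101. 189.]
-75 16 tool x -12.0 9.0 z -136.0 -123.0 stand max x -66.0 z 229.0
-60 121 tool x -14.0 24.0 z -141.0 -40.0 stand max x -30.0 z 150.0
-45 130 tool x -20.0 20.0 z -170.0 -47.0 stand max x -28.0 z 159.0
-30 83 tool x -33.0 31.0 z -170.0 -70.0 stand max x -46.0 z 188.0
-15 64 tool x -18.0 33.0 z -167.0 -42.0 stand max x -41.0 z 164.0
0 12 tool x 10.0 39.0 z -168.0 -54.0 stand max x -54.0 z 174.0
[  9.   19.2  98.3   1.4  30.5 -81.8] [0.5698 0.2128 0.1344] 12.2 F [-0.7  2.3  1.9]
```

>>> play_rows(targets="0.001 -0.01 -0.002 0 1; 0.001 -0.019 -0.003 0 1; 0 -0.029 -0.007 0 1; -0.002 -0.04 -0.012 0 1; -0.002 -0.051 -0.016 0 1")

```text
time_s: 12.7
position: [0.5643, 0.1597, 0.1446]
tool_rot: [[-0.853, -0.022, 0.522], [0.032, 0.995, 0.095], [-0.521, 0.098, -0.848]]
ft_force: [-0.0, 0.8, 0.5]
grip_width: 0.0001
```

```bash
cat > ang.py <<'E'
from h import *
import sys
c,s_=np.cos(np.radians(-4.9)),np.sin(np.radians(-4.9));O=np.array([.5745,.06,0]);Rs=np.array([[c,-s_,0],[s_,c,0],[0,0,1]])
for n in('scene','top'):
    d=grab(n,n+sys.argv[1]);v,u=np.mgrid[150:300,190:330];uv=np.c_[u.ravel(),v.ravel()];P=depthpts(d,uv);S=(P-O)@Rs*1000
    hs=cv2.cvtColor(d['pixels'],cv2.COLOR_RGB2HSV)[uv[:,1],uv[:,0]]
    m=(hs[:,0]<14)&(hs[:,1]>180)&(hs[:,2]>80)&(S[:,2]>30)&(S[:,2]<230)&(S[:,0]<0)&(S[:,0]>-90)
    if m.sum()>3:
        q=np.median(S[m],0);print(n,m.sum(),q.round(),'angle',np.degrees(np.arctan2(q[2]-62,70-q[1])).round(1))
E
python3 ang.py 7; python3 st.py; python3 cl.py "[('a',a,120,o) for a,o in ((88,16),(83,16),(78,16),(73,16),(68,16),(63,16),(58,16))]"
```

```text
scene 124 [-45.  60. 193.] angle 85.5
top 7 [-37.  58. 203.] angle 84.9
[  1.9  16.2 101.    8.4  31.4 -93.6] [0.5643 0.1591 0.1445] 12.8 F [-1.2 -0.7  0.2]
[[-0.853, -0.021, 0.522], [0.033, 0.995, 0.094], [-0.521, 0.097, -0.848]] tilt 32.0
F stand [-40.7  91.9 181. ] force stand [-1.1 -0.8  0.2]
('a', 88, 120, 16) [-40.  82. 182.] shift [-0.001 -0.01  -0.002] step 0.01
('a', 83, 120, 16) [-40.  71. 183.] shift [-0.001 -0.02  -0.004] step 0.011
('a', 78, 120, 16) [-40.  61. 183.] shift [-0.    -0.031 -0.005] step 0.011
('a', 73, 120, 16) [-40.  50. 181.] shift [ 0.001 -0.041 -0.006] step 0.011
('a', 68, 120, 16) [-40.  40. 179.] shift [ 0.002 -0.052 -0.005] step 0.011
('a', 63, 120, 16) [-40.  30. 176.] shift [ 0.004 -0.062 -0.004] step 0.011
('a', 58, 120, 16) [-40.  20. 172.] shift [ 0.007 -0.072 -0.002] step 0.011
```

>>> play_rows(targets="-0.001 -0.01 -0.002 0 1; -0.001 -0.02 -0.004 0 1; 0 -0.031 -0.005 0 1; 0.001 -0.041 -0.006 0 1; 0.002 -0.052 -0.005 0 1")

```text
time_s: 13.3
position: [0.5609, 0.1081, 0.1423]
tool_rot: [[-0.853, -0.022, 0.521], [0.032, 0.995, 0.095], [-0.52, 0.098, -0.848]]
ft_force: [-1.3, 0.7, -0.4]
grip_width: -0.0001
```

```bash
python3 ang.py 8; python3 st.py; python3 cl.py "[('a',a,120,15) for a in (63,58,53,48,43,38)]"; python3 -c "
from h import *
a=cv2.imread('pics/scene8.png')[150:310,210:390];cv2.imwrite('pics/cs8.png',cv2.resize(a,None,fx=3.7,fy=3.7,interpolation=cv2.INTER_CUBIC))"
```

```text
scene 110 [-47.  13. 185.] angle 65.0
top 7 [-37.  24. 175.] angle 67.8
[  -5.4   15.   103.4   15.7   31.6 -106.2] [0.5611 0.1073 0.1421] 13.4 F [-0.1  0.8  0.2]
[[-0.853, -0.021, 0.521], [0.033, 0.995, 0.094], [-0.52, 0.097, -0.849]] tilt 31.95
F stand [-39.4  40.1 178.6] force stand [-0.2  0.8  0.2]
('a', 63, 120, 15) [-40.  29. 176.] shift [ 0.002 -0.011  0.001] step 0.012
('a', 58, 120, 15) [-40.  19. 172.] shift [ 0.005 -0.021  0.003] step 0.011
('a', 53, 120, 15) [-40.  10. 167.] shift [ 0.008 -0.031  0.005] step 0.011
('a', 48, 120, 15) [-40.   1. 161.] shift [ 0.011 -0.04   0.009] step 0.011
('a', 43, 120, 15) [-40.  -8. 155.] shift [ 0.015 -0.049  0.013] step 0.011
('a', 38, 120, 15) [-40. -15. 148.] shift [ 0.019 -0.058  0.018] step 0.011
```

View pics/cs8.png

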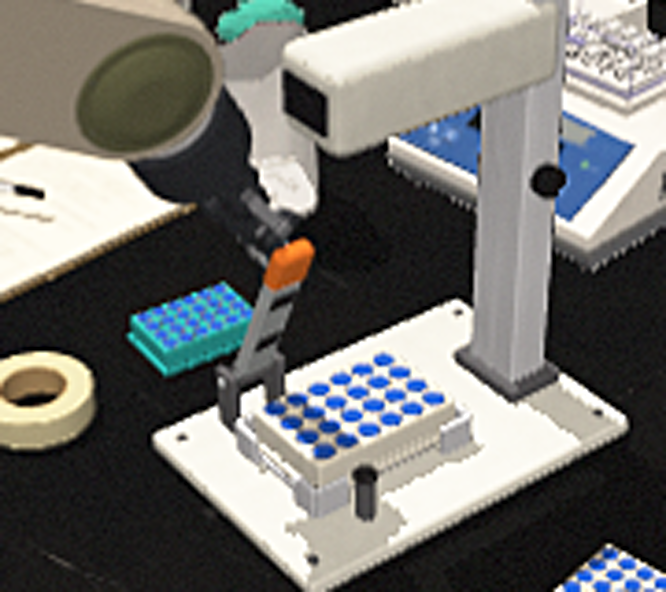

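The clamp is following the finger, at about 66°, with the finger on its left/upper face. I'll continue the arc.

>>> play_rows(targets="0.002 -0.011 0.001 0 1; 0.005 -0.021 0.003 0 1; 0.008 -0.031 0.005 0 1; 0.011 -0.04 0.009 0 1; 0.015 -0.049 0.013 0 1")

```text
time_s: 13.9
position: [0.5564, 0.0612, 0.119]
tool_rot: [[-0.853, -0.022, 0.522], [0.032, 0.995, 0.095], [-0.521, 0.097, -0.848]]
ft_force: [0.9, 1.8, 0.5]
grip_width: -0.0
```

```bash
python3 ang.py 9; python3 st.py; python3 cl.py "[('a',a,118,14) for a in (38,33,28,23,18,13,8)]"
```

```text
scene 78 [-50. -35. 157.] angle 42.0
top 7 [-42. -27. 156.] angle 44.2
[ -12.2   16.1  107.    24.5   29.2 -120.4] [0.5561 0.0607 0.1185] 14.0 F [-0.9  0.2  0.2]
[[-0.854, -0.021, 0.521], [0.033, 0.995, 0.094], [-0.52, 0.098, -0.849]] tilt 31.94
F stand [-40.3  -6.8 155. ] force stand [-0.9  0.1  0.2]
('a', 38, 118, 14) [-40. -14. 146.] shift [ 0.005 -0.008  0.007] step 0.012
('a', 33, 118, 14) [-40. -21. 138.] shift [ 0.009 -0.016  0.013] step 0.01
('a', 28, 118, 14) [-40. -28. 130.] shift [ 0.014 -0.023  0.019] step 0.01
('a', 23, 118, 14) [-40. -33. 121.] shift [ 0.018 -0.029  0.025] step 0.01
('a', 18, 118, 14) [-40. -38. 112.] shift [ 0.023 -0.035  0.033] step 0.01
('a', 13, 118, 14) [-40. -42. 102.] shift [ 0.029 -0.04   0.04 ] step 0.01
('a', 8, 118, 14) [-40. -45.  92.] shift [ 0.034 -0.044  0.048] step 0.01
```

>>> play_rows(targets="0.005 -0.008 0.007 0 1; 0.009 -0.016 0.013 0 1; 0.014 -0.023 0.019 0 1; 0.018 -0.029 0.025 0 1; 0.023 -0.035 0.033 0 1")

```text
time_s: 14.5
position: [0.5551, 0.0304, 0.0761]
tool_rot: [[-0.852, -0.023, 0.522], [0.032, 0.995, 0.095], [-0.522, 0.097, -0.847]]
ft_force: [0.4, 0.5, 1.8]
grip_width: -0.0003
```

```bash
python3 ang.py 10; python3 st.py; python3 cl.py "[('a',a,118,13) for a in (13,9,6,3,0)]"; python3 -c "
from h import *
a=cv2.imread('pics/scene10.png')[150:310,210:390];cv2.imwrite('pics/cs10.png',cv2.resize(a,None,fx=3.7,fy=3.7,interpolation=cv2.INTER_CUBIC))"
```

```text
scene 96 [-48. -59. 104.] angle 18.1
top 5 [-40. -55. 112.] angle 22.1
[ -16.7   20.5  110.7   36.2   24.  -136.5] [0.5546 0.0302 0.0752] 14.6 F [ 0.7  0.4 -0.2]
[[-0.854, -0.022, 0.52], [0.033, 0.995, 0.095], [-0.52, 0.098, -0.849]] tilt 31.94
F stand [-39.2 -37.4 111.7] force stand [ 0.7  0.4 -0.2]
('a', 13, 118, 13) [-40. -42. 101.] shift [ 0.006 -0.006  0.008] step 0.011
('a', 9, 118, 13) [-40. -45.  93.] shift [ 0.01  -0.009  0.014] step 0.008
('a', 6, 118, 13) [-40. -46.  87.] shift [ 0.014 -0.011  0.019] step 0.006
('a', 3, 118, 13) [-40. -47.  81.] shift [ 0.017 -0.013  0.024] step 0.006
('a', 0, 118, 13) [-40. -48.  75.] shift [ 0.02  -0.014  0.029] step 0.006
```

View pics/cs10.png

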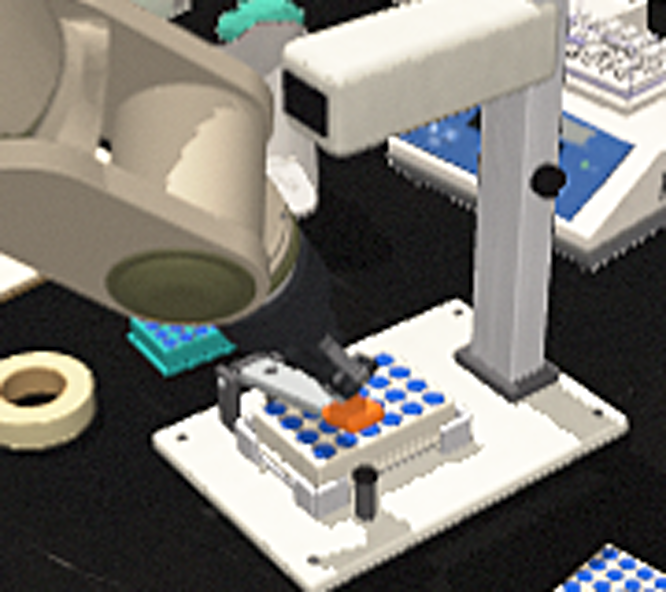

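>>> play_rows(targets="0.006 -0.006 0.008 0 1; 0.01 -0.009 0.014 0 1; 0.014 -0.011 0.019 0 1; 0.0155 -0.012 0.0215 0 1; 0.0155 -0.012 0.0215 0 1")

```text
time_s: 15.1
position: [0.5532, 0.0209, 0.0487]
tool_rot: [[-0.853, -0.022, 0.522], [0.032, 0.995, 0.095], [-0.521, 0.097, -0.848]]
ft_force: [-0.1, 0.1, -0.4]
grip_width: 0.0002
```

```bash
python3 ang.py 11; python3 st.py; python3 cl.py "[('a',a,118,13) for a in (3,2,1,0)]"
```

```text
scene 105 [-48. -65.  74.] angle 5.0
top 6 [-37. -63.  75.] angle 5.8
[ -18.1   23.4  112.8   45.4   20.8 -147.5] [0.5533 0.0207 0.049 ] 15.2 F [-0.1 -0.1  0.1]
[[-0.852, -0.022, 0.522], [0.032, 0.995, 0.094], [-0.522, 0.097, -0.847]] tilt 32.06
F stand [-39.8 -46.9  85.4] force stand [-0.1 -0.1  0.1]
('a', 3, 118, 13) [-40. -47.  81.] shift [ 0.002 -0.001  0.003] step 0.004
('a', 2, 118, 13) [-40. -47.  79.] shift [ 0.003 -0.001  0.005] step 0.002
('a', 1, 118, 13) [-40. -48.  77.] shift [ 0.005 -0.002  0.007] step 0.002
('a', 0, 118, 13) [-40. -48.  75.] shift [ 0.006 -0.002  0.009] step 0.002
```

>>> play_rows(targets="0.001 0 0.002 0 1; 0.002 -0.001 0.003 0 1; 0.003 -0.001 0.005 0 1; 0.003 -0.001 0.005 0 1")

```text
time_s: 15.6
position: [0.5532, 0.0199, 0.0425]
tool_rot: [[-0.853, -0.022, 0.522], [0.032, 0.995, 0.094], [-0.521, 0.097, -0.848]]
ft_force: [-0.4, -0.6, 1.0]
grip_width: -0.0
```

>>> play_rows(targets="0.0005 0 0.0009 0 1; 0.001 0 0.0017 0 1; 0.001 0 0.0017 0 1")

```text
time_s: 15.9
position: [0.5536, 0.0198, 0.0417]
tool_rot: [[-0.852, -0.022, 0.524], [0.032, 0.995, 0.093], [-0.523, 0.096, -0.847]]
ft_force: [-5.4, -1.3, 12.3]
grip_width: -0.0001
```

```bash
python3 ang.py 12; python3 st.py
```

```text
scene 105 [-48. -67.  67.] angle 2.2
top 8 [-38. -64.  75.] angle 5.5
[ -18.2   24.4  113.3   48.3   19.7 -150.7] [0.5536 0.0199 0.0417] 16.0 F [-6.2 -2.1 12.4]
[[-0.852, -0.022, 0.524], [0.032, 0.995, 0.093], [-0.523, 0.096, -0.847]] tilt 32.15
```

Force jumped to 12 N, against about 2 N of hinge drag, so this looks like the closed stop. One more small nudge, then I'll let go and withdraw.

>>> play_rows(targets="0.0003 0 0.0006 0 1; 0.0003 0 0.0006 0 1")

```text
time_s: 16.2
position: [0.5537, 0.0198, 0.0415]
tool_rot: [[-0.851, -0.022, 0.525], [0.032, 0.995, 0.093], [-0.524, 0.096, -0.846]]
ft_force: [-8.8, -2.0, 17.1]
grip_width: 0.0003
```

>>> play_rows(targets="-0.001 0 -0.0016 0 1; -0.003 0 -0.005 0 1; -0.008 0.001 -0.014 0 1; -0.014 0.002 -0.03 0 1; -0.014 0.002 -0.05 0 1")

```text
time_s: 16.7
position: [0.5391, 0.017, 0.0903]
tool_rot: [[-0.853, -0.022, 0.521], [0.032, 0.995, 0.094], [-0.521, 0.097, -0.848]]
ft_force: [0.3, -0.1, -0.2]
grip_width: 0.0003
```

>>> play_rows(targets="0 0 -0.04 0 1; 0 0 -0.08 0 1; 0 0 -0.12 0 1; 0 0 -0.12 0 1")

```text
time_s: 17.1
position: [0.4761, 0.0051, 0.1957]
tool_rot: [[-0.849, -0.021, 0.528], [0.031, 0.995, 0.091], [-0.527, 0.094, -0.845]]
ft_force: [0.1, -0.2, -0.1]
grip_width: -0.0001
```

```bash
python3 st.py; python3 ang.py 13; python3 -c "
from h import *
grab('wrist','wrist13')
a=cv2.imread('pics/scene13.png')[150:310,210:390];cv2.imwrite('pics/cs13.png',cv2.resize(a,None,fx=3.7,fy=3.7,interpolation=cv2.INTER_CUBIC))
c,s_=np.cos(np.radians(-4.9)),np.sin(np.radians(-4.9));O=np.array([.5745,.06,0]);Rs=np.array([[c,-s_,0],[s_,c,0],[0,0,1]])
d=load('wrist13');v,u=np.mgrid[0:480,0:640];uv=np.c_[u.ravel(),v.ravel()];S=((depthpts(d,uv)-O)@Rs*1000).reshape(480,640,3)
hs=cv2.cvtColor(d['pixels'],cv2.COLOR_RGB2HSV)
m=(hs[...,0]<14)&(hs[...,1]>180)&(S[...,2]>40)&(S[...,2]<120)
print('orange',m.sum(),np.median(S[m],0))
for lo in range(-80,70,10):
    k=(abs(S[...,0]+40)<8)&(S[...,1]>=lo)&(S[...,1]<lo+10)&(S[...,2]>60)&(S[...,2]<90)
    if k.sum()>8: print(lo,k.sum(),np.median(S[k][:,2]).round(2))
"; python3 m5.py wrist13 scene13
```

```text
[ -25.3    1.   110.2   26.    44.4 -129.8] [0.4761 0.0051 0.1957] 17.1 F [ 0.1 -0.2 -0.1]
[[-0.849, -0.021, 0.528], [0.031, 0.995, 0.091], [-0.527, 0.094, -0.845]] tilt 32.36
scene 49 [-49. -72.  64.] angle 0.8
top 5 [-54. -64.  69.] angle 3.0
orange 589 [-40.25805129 -71.20171115  67.43225079]
-80 64 66.98
-70 152 68.85
-60 156 68.9
-50 145 68.73
-40 146 67.69
-30 145 67.92
-20 143 67.95
-10 137 67.96
0 141 67.87
10 132 68.01
20 127 68.25
30 134 68.55
40 124 69.07
50 129 68.49
60 148 68.95
wrist13 base 4257 z med 0.01807 sd 0.0008
wrist13 base right 1845 z med 0.01811 sd 0.0009
wrist13 wells 1808 z med 0.05448 sd 0.0005
wrist13 wells front 162 z med 0.05483 sd 0.0006
wrist13 wells back 348 z med 0.05446 sd 0.0005
wrist13 wells left 432 z med 0.05454 sd 0.0006
wrist13 wells right 464 z med 0.05444 sd 0.0005
wrist13 guide tops front 438 z med 0.04141 sd 0.0021
scene13 base 376 z med 0.0187 sd 0.0016
scene13 base right 312 z med 0.01884 sd 0.0016
scene13 wells 201 z med 0.05543 sd 0.0015
scene13 wells front 14 z med 0.05579 sd 0.001
scene13 wells back 45 z med 0.05546 sd 0.0016
scene13 wells left 48 z med 0.05541 sd 0.0013
scene13 wells right 55 z med 0.05516 sd 0.0015
scene13 guide tops front 49 z med 0.04163 sd 0.0025
```

View pics/cs13.png

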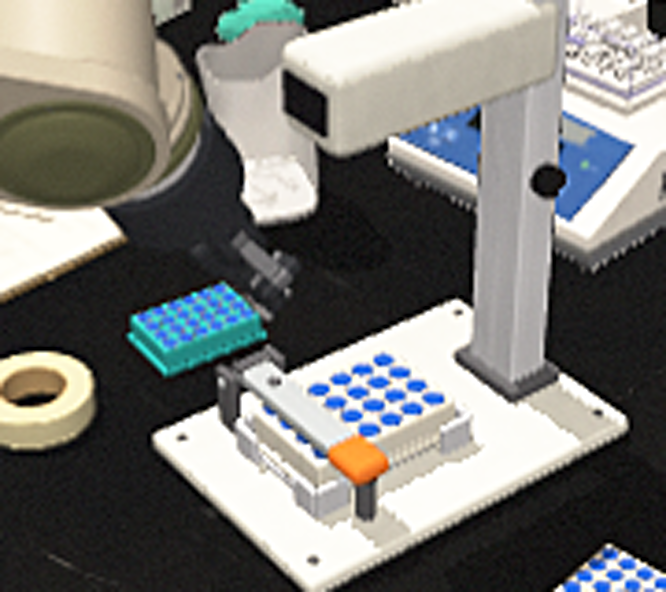

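View pics/wrist13.png

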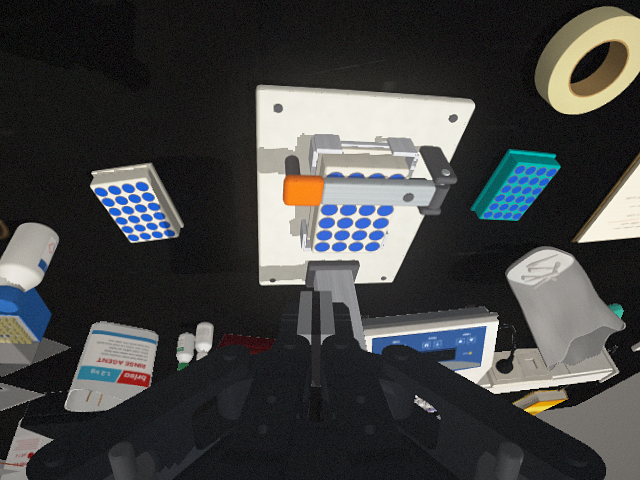

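View pics/top13.png

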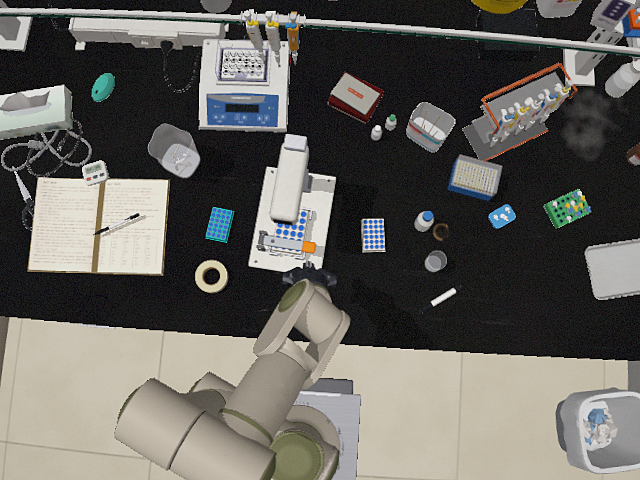

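The clamp lies level, its top at 68–69 mm all along, with the tip on its post at wrist (303,190). The plate is still at 0.0545. The tape (211,277), bottle (424,220) and beaker (435,260) are at their starting pixels in the top view. The hand is clear with zero force, so I'm handing in.

```bash
python3 -c "
from rig import env
print(env.close_job())"
```

```text
the job is handed in; nothing more can be done
None
```

The plate is pressed home, the clamp is fully closed over it, and the job was handed in at about 17 s of the 53 s allowed.

- **Tilt:** the moves only shift the tool and turn it about its own axis. I got about 32° of backward lean by repeatedly commanding poses just out of reach, high above the bench.
- **Pressing:** the plate was about 2 mm high. I pressed it with closed fingers; its wells dropped from 56.4 to 54.5 mm, then the force rose to about 34 N vertical (39 N in all) with no further travel. It stayed level at 54.5 mm after I let go.
- **Clamp:** I swung it over with the finger from its left side until it met a hard stop at about 17 N. It stayed there on release, with its top level at 68–69 mm (69 mm expected when closed).
- **Last checks:** with the clamp shut, the plate still read 54.5 mm, about 0.5 mm above the nominal 54 mm. I put that down to the wells standing slightly proud. The tape, bottle and beaker were at their starting pixels, and the hand was clear with no force on it.
- **Disagreements:**
  - The visible fingertips were about 43 mm behind the reported TCP, so I worked from the cameras and the force reading.
  - The coarse clamp angles from the scene and top cameras read 0.8° and 3.0°. These are rough, as they rest on 49 and 5 orange pixels and are taken to the upper face, not the arm's middle plane. The closer wrist view shows the clamp level.

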